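# Prop a CD drive over its circuit board for probing

### The job

Prop the CD drive level over its green circuit board: stand the tall pine block upright beside the board's white-socket edge and the short walnut block beside the opposite edge, clear of the board, then gently lay the drive across both, centred over the board and in line with it, disc end on the pine block, gear case on the walnut. Then seat the aluminium clamp puck flat on the disc's hub. Do not touch the board, and leave the red off-cut, multimeter, solder spool and screw dish where they are.

Things in the scene. Friction and masses are not known exactly. Their poses are not given: they have to be found in the camera images.
- board: Olive-green circuit board, fixed, 104 mm (its x) by 96 mm (its y), under 30 mm tall. Origin on the bench under its middle, z up. White 50 mm ribbon socket along its +y edge, dark finned heat sink near the -y edge. The drive bridges it along y: block centres belong at x = 0, 88 mm from the middle, pine at +y, walnut at -y.
- pine_c (a point): Centre of the tall light pine block, loose, 40 by 40 mm and 70 mm tall, standing on the bench, so this point is 35 mm up; z up, x and y square to its side faces.
- walnut_c (a point): Centre of the short dark walnut block, loose, 40 by 40 mm and 50 mm tall, standing on the bench, so this point is 25 mm up; axes as for the pine block.
- drive_grip (a point): Black CD drive, loose, ~0.45 kg, 224 mm long (y, disc end at +y), 110 wide (x), z up. Point: centre of its grey motor housing, where to grip it: 44 mm in x, 52 in y, rising 28 mm above the case to 50 mm above the drive's lowest face. Point is 35.5 mm above that face, 50 mm to -y of the drive's middle, near the centre of mass. The lowest face is the gear case, 28 to 112 mm to -y of the middle.
- drive_hub (a point): On the drive: centre of the top face of its fixed blue 120 mm disc, on the axis of the white hub cone (12 mm wide, 5.5 tall). 40 mm to +y of the drive's middle, 31.5 mm above its lowest face. Underneath hangs a 28 mm wide motor, level with the lowest face; the end plate outside it (54 to 112 mm from the middle) is 20 mm higher, so the pine block is 20 mm taller.
- puck_c (a point): Centre of the loose aluminium clamp puck, round, 36 mm wide, 24 mm tall, black spot on top, standing on the bench, so this point is 12 mm up. z up. A recess in its underside, 19 mm wide and 8 mm deep, goes over the hub cone; seated flat on the disc, this point is 12 mm above the disc's top face.
- offcut_c (a point): Centre of a red painted wooden off-cut, 40 by 40 mm and 28 mm tall, this point 14 mm up. Not needed: too low for a prop; leave it.
- meter: Yellow multimeter with a black face lying on the bench, 180 by 86 mm and 44 mm tall with its dial, origin under its middle, x along its length. Leave it.
- spool: Blue reel of solder standing on its flange, 56 mm wide and 40 mm tall, origin under its middle. Leave it.
- dish: Round steel dish of screws, 84 mm wide and 20 mm tall, origin under its middle. Leave it.
Not all that is in view belongs to the job. What is shaped like the part that bears walnut_c but turquoise is not meant.

How it is judged:
On the way, in this order (a step that is already met when the one before it is completed fails the run):
1. both blocks stand upright and released beside the board, pine on the socket side, walnut opposite (y of pine_c in the frame of board between 0.073 and 0.103 m and x of pine_c in the frame of board between -0.015 and 0.015 m and height (world z) of pine_c below 0.039 m and angle between each of pine_c, walnut_c's own z axis and vertical below 0.06 rad and y of walnut_c in the frame of board between -0.103 and -0.073 m and x of walnut_c in the frame of board between -0.015 and 0.015 m and height (world z) of walnut_c below 0.029 m and contact force between each of pine, walnut and the fingers below 0.3 N), for 0.2 s.
2. the drive lies level and released across both blocks, centred over the board, disc end on the pine block (y of pine_c in the frame of board between 0.073 and 0.103 m and x of pine_c in the frame of board between -0.015 and 0.015 m and height (world z) of pine_c below 0.039 m and angle between each of pine_c, walnut_c's own z axis and vertical below 0.06 rad and y of walnut_c in the frame of board between -0.103 and -0.073 m and x of walnut_c in the frame of board between -0.015 and 0.015 m and height (world z) of walnut_c below 0.029 m and y of drive_grip in the frame of board between -0.062 and -0.038 m and x of drive_grip in the frame of board between -0.015 and 0.015 m and y of drive_hub in the frame of board between 0.028 and 0.052 m and x of drive_hub in the frame of board between -0.015 and 0.015 m and z of drive_grip in the frame of board between 0.0815 and 0.0885 m and angle between drive_grip's own z axis and vertical below 0.05 rad and contact force between drive and pine above 0.2 N and contact force between drive and walnut above 0.2 N and contact force between drive and the fingers below 0.3 N), for 0.2 s.
At the end, for the whole second after the job is handed in: Blocks upright, centres 73-103 mm from the board's middle, pine on the +y side, walnut on the -y, within 15 mm of its centre line; drive resting on both, level to 0.05 rad, centred within 12 mm along, 15 mm across; puck flat on the disc, within 5 mm of the hub's axis; all released, at rest (all of step 2 and horizontal distance between puck_c and drive_hub below 0.005 m and angle between puck_c's own z axis and vertical below 0.07 rad and z of puck_c in the frame of drive_hub between 0.0095 and 0.0145 m and contact force between each of pine, walnut, puck and the fingers below 0.3 N and linear speed of each of pine, walnut, drive, puck below 0.01 m/s); the robot touches nothing.
It fails at once if the circuit board is pressed or struck (over 2 N) (contact force between board and anything else above 2 N).
It fails at once if the drive is dropped or banged on to the blocks (over 60 N) (contact force between drive and pine above 60 N or contact force between drive and walnut above 60 N).
It fails at once if the drive is tipped by more than 0.5 rad (angle between drive_grip's own z axis and vertical above 0.5 rad).
It fails at once if the off-cut, multimeter, solder spool or screw dish is moved more than 25 mm (distance of any of offcut_c, meter, spool, dish from where it was at the start of the episode above 0.025 m).
It also fails if it takes over 112 s, if anything falls off the work surface, if the arm or the gripper's body presses on something with over 40 N, if the wrist force passes 120 N, or if a joint passes its speed limit or range.

### The arm

A 7-joint arm with a two-finger parallel gripper is mounted at the origin on the work surface. World frame = base frame: x ahead of the robot, y to its left, z up, the work surface at z = 0. Lengths are in m, angles in rad, forces in N, time in s.
With the tool pointing down it reaches from about 0.4 to 0.85 m from the base axis. Payload 4.5 kg.
Tool frame: the origin (TCP) lies on the centre line of the jaws, within the pads' length; the fingertips stand 11 mm ahead of it and the grasp point (between the pads) lies 8 mm behind it; z points along the fingers, y is the direction in which the jaws open and shut (so a half turn about z gives the same grasp; the last joint's range is limited). The gripper opens to 88 mm and grips with 3 to 60 N. Pads are 18 mm wide; open, the fingers measure 123 mm over their backs; the gripper's body (75 mm by 187 mm) begins 45 mm behind the grasp point.
Start: joints at [-1.231, 0.689, -0.195, 1.565, 0.157, 0.902, -0.215], TCP at [0.188, 0.596, 0.25] pointing down, gripper open.
Joint ranges: [-3.01, 3.01], [-0.46, 2.08], [-1.47, 1.51], [0.13, 2.56], [-1, 4.14], [0.04, 2.09], [-2.66, 2.66]. Speed limits (rad/s): [2.57, 2.57, 3.14, 3.14, 3.14, 3.14, 3.14].

### API

Orientations are given as a unit quaternion [x, y, z, w].
In Python, from plant import r, snapshot gives the robot as it stands.
- The arm moves only by the tool drive_tool, never from a script. Its argument "commands" is a list of rows, each an object of numbers: "wx", "wy", "wz": the turn, a rotation vector about the tool's x, y, z in rad; "dx", "dy", "dz": the shift along the tool's x, y, z in m; "claw": the opening, from 0 (shut) to 1 (fully open). A call has 1 to 12 rows; each row shifts and turns the commanded pose from where the row before left it, along the tool's axes as they then stand; what a row does not reach is not made up. A row lasts 1/10 s, in which the tool goes at most 50 mm and 8.59 degrees, less where a joint would pass 70% of its speed; a pose out of reach is approached as far as the arm can. A call is refused whole if a number of a shift passes 0.05 or a number of a turn 0.15, either way. A call with a gripper value outside its range is refused whole. The fingers move at their own pace and stop on an object; "grip_force" is the grip in N (left out, the last holds). Time passes only in rows, so rows that do not move let the fingers close. It gives the time, the measured TCP pose, the force and the opening at its end, in the units of the state.
- r.get_state(): the state, without advancing time (a new reading comes with each control period).
- snapshot(name): name is "side" or "top"; returns a dict with "color" (420x560x3 uint8, red, green, blue), "fx", "fy", "cx", "cy" (pixels), "dist" ([k1, k2, p1, p2, k3] as OpenCV has them; the pictures are not rectified), "world_to_cam" (4x4, takes a point from world to camera coordinates). Camera axes: x right, y up, looking along -z (the intrinsics and any distortion apply to the point x, -y, -z); pixel columns grow to the right and rows downward; lengths in m; the calibration is good to about 2 mm. A picture is of the moment at which its call begins. There is no depth.
- r.finish_job(): hands the job in, once; it reports no verdict.
The state is a dict: "clock": time; "q": joint angles; "qd": joint speeds; "joint_torque": joint torques, N m; "tool_pos": TCP position; "eef_rot": TCP orientation; "contact_force": force on the tool from outside, world axes, zero at the start; "moment": the same for the moment, N m; "opening": opening from 0.0 (shut) to 1.0 (fully open).
Only numpy, scipy, OpenCV 4.12 (cv2) and the standard library are available. Lean on these libraries where they do the work, as an engineer would, in place of code of your own. Each camera call takes 0.05 s, during which the arm holds its last target. There are 200 camera calls.

## Working session

There is one attempt and no reset: what is moved stays moved. The work goes in short steps, Python scripts to look and compute and a tool call to move; the robot and the scene stay as the last step left them, time stands still between calls to the robot, and variables do not carry over. Pictures are saved under pics/ and viewed, on a budget of 14 in all, crops included, one or two more only if the job needs it, and the job is handed in when it is done.

Besides the shell and the picture viewer there is one more tool, called after "Request:" by a JSON object that holds its "api" and its "payload", one argument or row to a line. drive_tool: Moves the arm, as the interface text tells. Its arguments: {"type":"object","properties":{"commands":{"type":"array","items":{"type":"object","properties":{"wx":{"type":"number"},"wy":{"type":"number"},"wz":{"type":"number"},"dx":{"type":"number"},"dy":{"type":"number"},"dz":{"type":"number"},"claw":{"type":"number"}}}},"grip_force":{"type":"number"}},"required":["commands"]}

```bash
ls; mkdir -p pics; cat > h.py <<'E'
import numpy as np, cv2
from plant import r, snapshot
def save(s,n): cv2.imwrite('pics/'+n, s['color'][:,:,::-1])
def K(s): return np.array([[s['fx'],0,s['cx']],[0,s['fy'],s['cy']],[0,0,1]]), np.array(s['dist'],float)
def px2w(s,uv,z):
    k,d=K(s); uv=np.array(uv,float).reshape(-1,1,2)
    n=cv2.undistortPoints(uv,k,d)[:,0]
    W=np.array(s['world_to_cam']); R,t=W[:3,:3],W[:3,3]
    c=-R.T@t; dirs=np.c_[n[:,0],-n[:,1],-np.ones(len(n))]@R
    return c+dirs*((z-c[2])/dirs[:,2])[:,None]
def w2px(s,P):
    k,d=K(s); W=np.array(s['world_to_cam']); P=np.array(P,float).reshape(-1,3)
    c=P@W[:3,:3].T+W[:3,3]; c=c*[1,-1,-1]
    return cv2.projectPoints(c.reshape(-1,1,3),np.zeros(3),np.zeros(3),k,d)[0][:,0]
E
python3 - <<'E'
from h import *
import pickle
for n in('top','side'):
    s=snapshot(n); save(s,n+'0.png'); pickle.dump(s,open(n+'0.pkl','wb'))
    W=s['world_to_cam'];print(n,s['fx'],s['dist'],-np.array(W)[:3,:3].T@np.array(W)[:3,3])
    print(np.round(np.array(W),3))
st=r.get_state();print({k:np.round(v,3) for k,v in st.items()})
E
```

```text
pics
top 411.9888917123422 [-0.00737754  0.          0.          0.          0.        ] [0.27770712 0.00841762 1.35246636]
[[-0.035 -0.999  0.002  0.016]
 [ 0.978 -0.034  0.206 -0.55 ]
 [-0.206  0.009  0.979 -1.266]
 [ 0.     0.     0.     1.   ]]
side 391.1849350964701 [0.0155767 0.        0.        0.        0.       ] [ 0.15302681 -0.65539937  0.70005074]
[[ 0.848 -0.53   0.019 -0.49 ]
 [ 0.324  0.545  0.773 -0.233]
 [-0.42  -0.65   0.634 -0.805]
 [ 0.     0.     0.     1.   ]]
{'clock': np.float64(0.1), 'q': array([-1.231,  0.69 , -0.195,  1.566,  0.157,  0.903, -0.215]), 'qd': array([-0.   , -0.002, -0.001, -0.004,  0.   ,  0.001, -0.   ]), 'joint_torque': array([-4.0000e-03, -5.2849e+01, -1.2720e+00, -1.5384e+01, -5.3000e-02,
        2.0000e-03,  0.0000e+00]), 'tool_pos': array([0.188, 0.595, 0.249]), 'eef_rot': array([ 0.152,  0.988, -0.001, -0.   ]), 'contact_force': array([-0.81 ,  0.497,  0.202]), 'moment': array([-0.013,  0.014,  0.001]), 'opening': np.float64(1.0)}
```

View pics/top0.png

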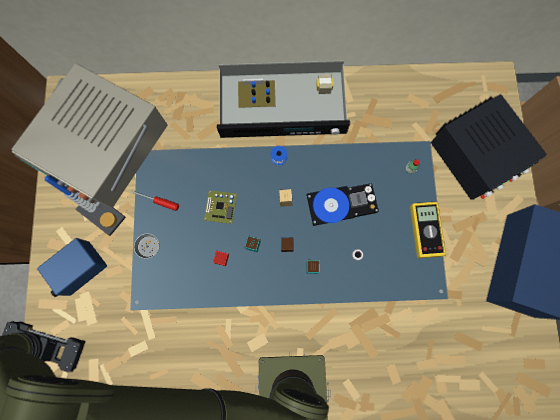

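View pics/side0.png

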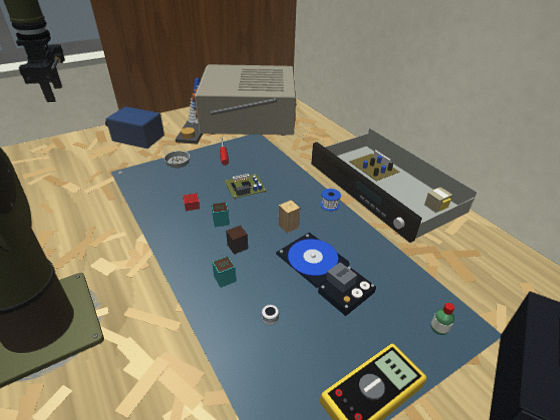

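Top view, with image up being world +x and image left world +y:
- Walnut candidates: dark brown block at (287,244), turquoise look-alikes at (252,243) and (313,267).
- Pine candidates: light block at (285,198). The red off-cut at (221,258) is not one.
- Puck candidate: (358,254). The dish at (147,245) and bottle at (413,166) are not it.
- Board at (221,207). The brown PCB inside the chassis at (257,93) is not the target.
- Drive at (342,203).

One close crop will check these choices.

```bash
python3 - <<'E'
from h import *
import pickle
s=pickle.load(open('top0.pkl','rb'))
c=s['color'][178:278,195:385,::-1]
cv2.imwrite('pics/c1.png',cv2.resize(c,None,fx=4.2,fy=4.2,interpolation=cv2.INTER_CUBIC))
E
```

```text
(no output)
```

View pics/c1.png

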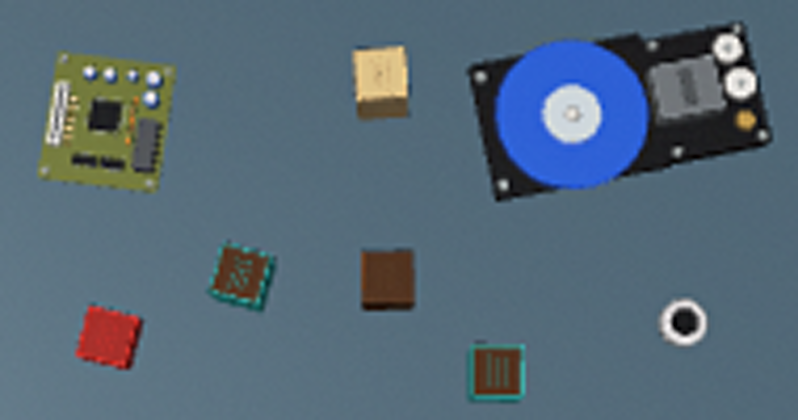

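The crop shows the following (crop pixels):
- **Board:** white socket on its left edge (58,112), heat sink on the right (148,145), so board +y is roughly world +y.
- **Pine:** (380,80).
- **Walnut:** plain brown block at (387,280). The turquoise-rimmed blocks at (243,273) and (497,373) are decoys.
- **Drive:** disc on the left (572,113), grey motor housing (688,88).
- **Puck:** (684,322).

Next I measure by segmentation.

```bash
cat > seg.py <<'E'
from h import *
def blob(s,cond,near,R=45):
    """largest-near component of HSV mask -> centroid (subpixel) and minAreaRect corners"""
    hsv=cv2.cvtColor(s['color'],cv2.COLOR_RGB2HSV).astype(int)
    m=cond(hsv[...,0],hsv[...,1],hsv[...,2],s['color'].astype(int)).astype(np.uint8)
    yy,xx=np.mgrid[:m.shape[0],:m.shape[1]]; m[np.hypot(xx-near[0],yy-near[1])>R]=0
    m=cv2.morphologyEx(m,cv2.MORPH_CLOSE,np.ones((3,3)))
    n,l,st,c=cv2.connectedComponentsWithStats(m)
    i=1+np.argmax(st[1:,4]); pts=np.argwhere(l==i)[:,::-1].astype(np.float32)
    return c[i],st[i,4],cv2.minAreaRect(pts)
E
python3 - <<'E'
from seg import *
import pickle
t=pickle.load(open('top0.pkl','rb')); sd=pickle.load(open('side0.pkl','rb'))
def show(name,s,cond,near,z,R=45):
    c,a,rc=blob(s,cond,near,R); box=cv2.boxPoints(rc)
    w=px2w(s,box,z); e=w[1]-w[0]; f=w[2]-w[1]
    print(name,np.round(c,1),a,'ctr',np.round(px2w(s,c,z)[0],4),'rectctr',np.round(w.mean(0),4),'sides',np.round([np.linalg.norm(e),np.linalg.norm(f)],3),'yaw',np.round(np.degrees(np.arctan2([e[1],f[1]],[e[0],f[0]])),1))
blue=lambda h,s,v,c:(h>108)&(h<128)&(s>150)
for n,s,p,R in(('t',t,(331,205),25),('s',sd,(313,257),40)): show('disc'+n,s,blue,p,.0315,R)
show('pine top',t,lambda h,s,v,c:(h>8)&(h<28)&(s>60)&(v>165),(285,196),.07,12)
show('walnut',t,lambda h,s,v,c:(h<20)&(s>90)&(v>70),(287,244),.05,12)
show('board',t,lambda h,s,v,c:(h>25)&(h<45)&(s>90),(221,207),.01,28)
show('board s',sd,lambda h,s,v,c:(h>25)&(h<45)&(s>90),(245,187),.01,28)
show('puck',t,lambda h,s,v,c:(c.min(-1)>160)|(c.max(-1)<50),(358,254),.024,10)
show('puck s',sd,lambda h,s,v,c:(c.min(-1)>170)|(c.max(-1)<50),(270,312),.024,10)
show('drive',t,lambda h,s,v,c:(c.max(-1)<50)|((s<40))|blue(h,s,v,c),(342,203),.022,42)
cr=lambda a:[((x+.5)/4.2-.5+195,(y+.5)/4.2-.5+178) for x,y in a]
print('board corners z.01\n',np.round(px2w(t,cr([(58,52),(175,66),(157,192),(38,178)]),.01),4))
print('drive corners z.022\n',np.round(px2w(t,cr([(470,66),(742,22),(772,142),(497,201)]),.022),4))
print('housing z.05\n',np.round(px2w(t,cr([(650,66),(715,56),(726,108),(662,120)]),.05),4))
print('hub z.037\n',np.round(px2w(t,cr([(572,113)]),.037),4))
print('pine',np.round(px2w(t,cr([(353,49),(406,46),(409,96),(358,98)]),.07),4))
print('wal',np.round(px2w(t,cr([(362,250),(413,250),(413,302),(362,302)]),.05),4))
for n,p,z in(('offcut',(221,257),.028),('spool',(279,154),.04),('dish',(147,245),.02),('decoyA',(252,243),.05),('decoyB',(313,266),.05)):print(n,px2w(t,[p],z)[0])
E
```

```text
disct [330.7 204.9] 890 ctr [ 0.5767 -0.1503  0.0315] rectctr [ 0.5785 -0.1514  0.0315] sides [0.12  0.118] yaw [-92.  176.2]
discs [312.2 256.7] 1233 ctr [ 0.5725 -0.1501  0.0315] rectctr [ 0.5765 -0.148   0.0315] sides [0.125 0.123] yaw [ -30.8 -128.5]
pine top [285.3 195. ] 141 ctr [ 0.6055 -0.0017  0.07  ] rectctr [ 0.6056 -0.0019  0.07  ] sides [0.038 0.038] yaw [ -85.4 -176. ]
walnut [286.5 243.5] 144 ctr [ 4.515e-01 -4.000e-04  5.000e-02] rectctr [ 4.515e-01 -4.000e-04  5.000e-02] sides [0.035 0.035] yaw [-92.  177.9]
board [219.8 207. ] 564 ctr [0.5871 0.2177 0.01  ] rectctr [0.5887 0.2175 0.01  ] sides [0.105 0.095] yaw [  -8.2 -101. ]
board s [242.6 186.2] 266 ctr [0.5777 0.215  0.01  ] rectctr [0.5863 0.215  0.01  ] sides [0.12  0.097] yaw [  -9.2 -113.1]
puck [357.5 254.3] 87 ctr [ 0.4118 -0.2284  0.024 ] rectctr [ 0.413  -0.2285  0.024 ] sides [0.029 0.032] yaw [-92.  175.9]
puck s [269.5 311.3] 174 ctr [ 0.4092 -0.2269  0.024 ] rectctr [ 0.409 -0.227  0.024] sides [0.032 0.033] yaw [ -31.2 -121.6]
drive [340.8 203.4] 2105 ctr [ 0.5828 -0.1851  0.022 ] rectctr [ 0.5865 -
[... 201 characters left out ...]
1  -0.0731  0.022 ]
 [ 0.6499 -0.2919  0.022 ]
 [ 0.5513 -0.3079  0.022 ]
 [ 0.5116 -0.0893  0.022 ]]
housing z.05
 [[ 0.609  -0.2113  0.05  ]
 [ 0.6153 -0.2624  0.05  ]
 [ 0.5736 -0.2678  0.05  ]
 [ 0.5658 -0.2177  0.05  ]]
hub z.037
 [[ 0.5766 -0.1501  0.037 ]]
pine [[ 0.6252  0.0188  0.07  ]
 [ 0.6262 -0.0218  0.07  ]
 [ 0.5867 -0.0227  0.07  ]
 [ 0.5864  0.0162  0.07  ]]
wal [[ 0.4725  0.0171  0.05  ]
 [ 0.4712 -0.0217  0.05  ]
 [ 0.4315 -0.0202  0.05  ]
 [ 0.4329  0.0183  0.05  ]]
offcut [0.41802639 0.21127029 0.028     ]
spool [0.75570329 0.01419393 0.04      ]
dish [0.46611713 0.4529962  0.02      ]
decoyA [0.45684173 0.10924382 0.05      ]
decoyB [ 0.37741127 -0.08122373  0.05      ]
```

Request:
{"api": "drive_tool", "payload": {
  "commands": [
    {"wz": 0.145},
    {"wz": 0.145},
    {"wz": 0.145},
    {"wz": 0.145},
    {"wz": 0.145},
    {"wz": 0.145},
    {"wz": 0.145},
    {"wz": 0.145},
    {"wz": 0.145}
  ]
}}

```text
validation failed for argument at $.co...
```

```bash
cat > go.py <<'E'
import sys
from h import *
from scipy.spatial.transform import Rotation as Ro
def rel(x,y,z,hd=None):
    st=r.get_state(); R=Ro.from_quat(st['eef_rot']).as_matrix(); p=np.array(st['tool_pos'])
    th=np.degrees(np.arctan2(R[1,1],R[0,1]))
    print('t %.1f'%st['clock'],'pos',np.round(p,4),'heading %.1f'%th,'tilt',np.round(R[:2,2],3),'F',np.round(st['contact_force'],1),'op %.3f'%st['opening'])
    if hd is not None:
        a=(hd-th+180)%360-180; print('wz total %.3f'%(-np.radians(a))); 
        c,s=np.cos(np.radians(hd)),np.sin(np.radians(hd)); R2=np.array([[-s,c,0],[c,s,0],[0,0,-1]]).T
        print('shift after turn',np.round(R2.T@(np.array([x,y,z])-p),4))
    print('shift now',np.round(R.T@(np.array([x,y,z])-p),4))
if __name__=='__main__': rel(*map(float,sys.argv[1:]))
E
python3 go.py .606 -.002 .12 -2
```

```text
t 0.1 pos [0.188  0.5955 0.249 ] heading 72.5 tilt [-0.    -0.002] F [-0.8  0.5  0.2] op 1.000
wz total 1.300
shift after turn [-0.5825  0.4386  0.129 ]
shift now [-0.5784 -0.4438  0.1298]
```

Request:
{"api": "drive_tool", "payload": {
  "commands": [
    {"dx": 0, "dy": 0, "dz": 0, "wx": 0, "wy": 0, "wz": 0.145, "claw": 1},
    {"dx": 0, "dy": 0, "dz": 0, "wx": 0, "wy": 0, "wz": 0.145, "claw": 1},
    {"dx": 0, "dy": 0, "dz": 0, "wx": 0, "wy": 0, "wz": 0.145, "claw": 1},
    {"dx": 0, "dy": 0, "dz": 0, "wx": 0, "wy": 0, "wz": 0.145, "claw": 1},
    {"dx": 0, "dy": 0, "dz": 0, "wx": 0, "wy": 0, "wz": 0.145, "claw": 1},
    {"dx": 0, "dy": 0, "dz": 0, "wx": 0, "wy": 0, "wz": 0.145, "claw": 1},
    {"dx": 0, "dy": 0, "dz": 0, "wx": 0, "wy": 0, "wz": 0.145, "claw": 1},
    {"dx": 0, "dy": 0, "dz": 0, "wx": 0, "wy": 0, "wz": 0.145, "claw": 1},
    {"dx": 0, "dy": 0, "dz": 0, "wx": 0, "wy": 0, "wz": 0.145, "claw": 1}
  ],
  "grip_force": 30
}}

```text
clock: 1.0
tool_pos: [0.1879, 0.5957, 0.2493]
eef_rot: [0.723, 0.691, -0.0, 0.0]
contact_force: [0.5, -0.6, 0.1]
opening: 0.998
```

```bash
python3 go.py .606 -.002 .12 -2
```

```text
t 1.0 pos [0.1879 0.5957 0.2493] heading -2.6 tilt [-0.    -0.001] F [ 0.5 -0.6  0.1] op 0.998
wz total -0.011
shift after turn [-0.5828  0.4387  0.1293]
shift now [-0.5779  0.4451  0.1297]
```

Request:
{"api": "drive_tool", "payload": {
  "commands": [
    {"dx": -0.025, "dy": 0.02, "dz": 0.01, "wx": 0, "wy": 0, "wz": 0, "claw": 1},
    {"dx": -0.048, "dy": 0.037, "dz": 0.01, "wx": 0, "wy": 0, "wz": 0, "claw": 1},
    {"dx": -0.048, "dy": 0.037, "dz": 0.01, "wx": 0, "wy": 0, "wz": 0, "claw": 1},
    {"dx": -0.048, "dy": 0.037, "dz": 0.01, "wx": 0, "wy": 0, "wz": 0, "claw": 1},
    {"dx": -0.048, "dy": 0.037, "dz": 0.01, "wx": 0, "wy": 0, "wz": 0, "claw": 1},
    {"dx": -0.048, "dy": 0.037, "dz": 0.01, "wx": 0, "wy": 0, "wz": 0, "claw": 1},
    {"dx": -0.048, "dy": 0.037, "dz": 0.01, "wx": 0, "wy": 0, "wz": 0, "claw": 1},
    {"dx": -0.048, "dy": 0.037, "dz": 0.01, "wx": 0, "wy": 0, "wz": 0, "claw": 1},
    {"dx": -0.048, "dy": 0.037, "dz": 0.01, "wx": 0, "wy": 0, "wz": 0, "claw": 1},
    {"dx": -0.048, "dy": 0.037, "dz": 0.01, "wx": 0, "wy": 0, "wz": 0, "claw": 1},
    {"dx": -0.048, "dy": 0.037, "dz": 0.01, "wx": 0, "wy": 0, "wz": 0, "claw": 1},
    {"dx": -0.025, "dy": 0.02, "dz": 0.01, "wx": 0, "wy": 0, "wz": 0, "claw": 1}
  ]
}}

```text
clock: 2.2
tool_pos: [0.5134, 0.1378, 0.148]
eef_rot: [0.723, 0.691, -0.0, 0.001]
contact_force: [0.1, 0.1, 0.3]
opening: 0.998
```

```bash
python3 go.py .606 -.002 .12 -2
```

```text
t 2.2 pos [0.5134 0.1378 0.148 ] heading -2.5 tilt [ 0.001 -0.002] F [0.1 0.1 0.3] op 0.998
wz total -0.009
shift after turn [-0.1365  0.0974  0.028 ]
shift now [-0.1356  0.0987  0.0283]
```

Request:
{"api": "drive_tool", "payload": {
  "commands": [
    {"dx": -0.034, "dy": 0.025, "dz": 0.007, "wx": 0, "wy": 0, "wz": 0, "claw": 1},
    {"dx": -0.034, "dy": 0.025, "dz": 0.007, "wx": 0, "wy": 0, "wz": 0, "claw": 1},
    {"dx": -0.034, "dy": 0.025, "dz": 0.007, "wx": 0, "wy": 0, "wz": 0, "claw": 1},
    {"dx": -0.034, "dy": 0.024, "dz": 0.007, "wx": 0, "wy": 0, "wz": 0, "claw": 1},
    {"dx": 0, "dy": 0, "dz": 0, "wx": 0, "wy": 0, "wz": 0, "claw": 1},
    {"dx": 0, "dy": 0, "dz": 0, "wx": 0, "wy": 0, "wz": 0, "claw": 1}
  ]
}}

```text
clock: 2.8
tool_pos: [0.6046, 0.0011, 0.1196]
eef_rot: [0.722, 0.692, -0.0, -0.0]
contact_force: [-0.4, 1.3, -0.2]
opening: 0.998
```

```bash
python3 go.py .606 -.002 .04 -2
python3 - <<'E'
from h import *
a=snapshot('side'); b=snapshot('top'); save(a,'a1.png'); 
A=a['color'][150:300,180:380,::-1]; B=b['color'][150:280,190:370,::-1]
A=cv2.resize(A,(400,300),interpolation=cv2.INTER_CUBIC);B=cv2.resize(B,(400,300),interpolation=cv2.INTER_CUBIC)
cv2.imwrite('pics/a2.png',np.hstack([A,B]))
E
```

```text
t 2.8 pos [0.6046 0.0011 0.1196] heading -2.4 tilt [-0.001 -0.   ] F [-0.4  1.3 -0.2] op 0.998
wz total -0.008
shift after turn [-0.003   0.0015  0.0796]
shift now [-0.003   0.0016  0.0796]
```

View pics/a2.png

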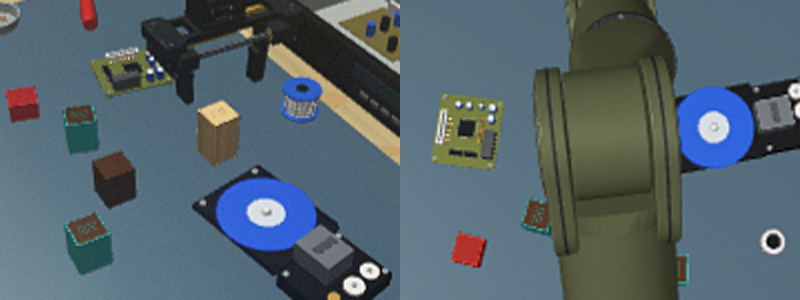

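The side crop shows the open jaws above and straddling the pine, with finger tips near full-image (274,199) and (309,190), and pine top near (289,206). The camera's direct top view is blocked by the arm. Descending now.

Request:
{"api": "drive_tool", "payload": {
  "commands": [
    {"dx": -0.003, "dy": 0.001, "dz": 0.02, "wx": 0, "wy": 0, "wz": 0, "claw": 1},
    {"dx": 0, "dy": 0, "dz": 0.02, "wx": 0, "wy": 0, "wz": 0, "claw": 1},
    {"dx": 0, "dy": 0, "dz": 0.02, "wx": 0, "wy": 0, "wz": 0, "claw": 1},
    {"dx": 0, "dy": 0, "dz": 0.02, "wx": 0, "wy": 0, "wz": 0, "claw": 1},
    {"dx": 0, "dy": 0, "dz": 0, "wx": 0, "wy": 0, "wz": 0, "claw": 1},
    {"dx": 0, "dy": 0, "dz": 0, "wx": 0, "wy": 0, "wz": 0, "claw": 0.3},
    {"dx": 0, "dy": 0, "dz": 0, "wx": 0, "wy": 0, "wz": 0, "claw": 0.3},
    {"dx": 0, "dy": 0, "dz": 0, "wx": 0, "wy": 0, "wz": 0, "claw": 0.3},
    {"dx": 0, "dy": 0, "dz": 0, "wx": 0, "wy": 0, "wz": 0, "claw": 0.3},
    {"dx": 0, "dy": 0, "dz": 0, "wx": 0, "wy": 0, "wz": 0, "claw": 0.3}
  ]
}}

```text
clock: 3.9
tool_pos: [0.6061, -0.0009, 0.0409]
eef_rot: [0.721, 0.693, 0.0, 0.0]
contact_force: [0.4, 0.4, 0.2]
opening: 0.571
```

```bash
python3 go.py .602 .304 .12 -8.7
```

```text
t 3.9 pos [ 0.6061 -0.0009  0.0409] heading -2.3 tilt [0.001 0.   ] F [0.4 0.4 0.2] op 0.571
wz total 0.112
shift after turn [ 0.3008 -0.0502 -0.0791]
shift now [ 0.3045 -0.0163 -0.0791]
```

Request:
{"api": "drive_tool", "payload": {
  "commands": [
    {"dx": 0, "dy": 0, "dz": 0, "wx": 0, "wy": 0, "wz": 0, "claw": 0.3},
    {"dx": 0, "dy": 0, "dz": 0, "wx": 0, "wy": 0, "wz": 0, "claw": 0.3},
    {"dx": 0, "dy": 0, "dz": 0, "wx": 0, "wy": 0, "wz": 0, "claw": 0.3},
    {"dx": 0, "dy": 0, "dz": 0, "wx": 0, "wy": 0, "wz": 0, "claw": 0.3},
    {"dx": 0, "dy": 0, "dz": 0, "wx": 0, "wy": 0, "wz": 0, "claw": 0.3},
    {"dx": 0, "dy": 0, "dz": 0, "wx": 0, "wy": 0, "wz": 0, "claw": 0.3}
  ]
}}

```text
clock: 4.5
tool_pos: [0.6057, -0.0009, 0.0405]
eef_rot: [0.721, 0.693, -0.0, -0.0]
contact_force: [-2.1, -0.4, 5.0]
opening: 0.456
```

```bash
python3 go.py .602 .304 .12 -8.7
```

```text
t 4.5 pos [ 0.6057 -0.0009  0.0405] heading -2.3 tilt [-0.  0.] F [-2.1 -0.4  5. ] op 0.456
wz total 0.112
shift after turn [ 0.3008 -0.0498 -0.0795]
shift now [ 0.3045 -0.016  -0.0795]
```

Request:
{"api": "drive_tool", "payload": {
  "commands": [
    {"dx": 0, "dy": 0, "dz": -0.02, "wx": 0, "wy": 0, "wz": 0, "claw": 0.3},
    {"dx": 0, "dy": 0, "dz": -0.03, "wx": 0, "wy": 0, "wz": 0, "claw": 0.3},
    {"dx": 0, "dy": 0, "dz": -0.03, "wx": 0, "wy": 0, "wz": 0.112, "claw": 0.3},
    {"dx": 0.03, "dy": -0.005, "dz": 0, "wx": 0, "wy": 0, "wz": 0, "claw": 0.3},
    {"dx": 0.036, "dy": -0.006, "dz": 0, "wx": 0, "wy": 0, "wz": 0, "claw": 0.3},
    {"dx": 0.036, "dy": -0.006, "dz": 0, "wx": 0, "wy": 0, "wz": 0, "claw": 0.3},
    {"dx": 0.036, "dy": -0.006, "dz": 0, "wx": 0, "wy": 0, "wz": 0, "claw": 0.3},
    {"dx": 0.036, "dy": -0.006, "dz": 0, "wx": 0, "wy": 0, "wz": 0, "claw": 0.3},
    {"dx": 0.036, "dy": -0.006, "dz": 0, "wx": 0, "wy": 0, "wz": 0, "claw": 0.3},
    {"dx": 0.036, "dy": -0.006, "dz": 0, "wx": 0, "wy": 0, "wz": 0, "claw": 0.3},
    {"dx": 0.036, "dy": -0.006, "dz": 0, "wx": 0, "wy": 0, "wz": 0, "claw": 0.3},
    {"dx": 0.02, "dy": -0.003, "dz": 0, "wx": 0, "wy": 0, "wz": 0, "claw": 0.3}
  ]
}}

```text
clock: 5.7
tool_pos: [0.6009, 0.3102, 0.1196]
eef_rot: [0.757, 0.653, 0.001, -0.001]
contact_force: [-0.6, 0.1, -1.2]
opening: 0.455
```

```bash
python3 go.py .602 .305 .0415 -8.7
```

```text
t 5.7 pos [0.6009 0.3102 0.1196] heading -8.5 tilt [-0.001  0.003] F [-0.6  0.1 -1.2] op 0.455
wz total 0.004
shift after turn [-0.0049  0.0019  0.0781]
shift now [-0.0052  0.0019  0.0781]
```

Request:
{"api": "drive_tool", "payload": {
  "commands": [
    {"dx": 0, "dy": 0, "dz": 0, "wx": 0, "wy": 0, "wz": 0, "claw": 0.3},
    {"dx": 0, "dy": 0, "dz": 0, "wx": 0, "wy": 0, "wz": 0, "claw": 0.3}
  ]
}}

```text
clock: 5.9
tool_pos: [0.6019, 0.3044, 0.1197]
eef_rot: [0.759, 0.652, -0.001, 0.0]
contact_force: [0.6, -0.0, -0.1]
opening: 0.458
```

```bash
python3 go.py .602 .305 .0415 -8.7
```

```text
t 5.9 pos [0.6019 0.3044 0.1197] heading -8.7 tilt [-0.    -0.001] F [ 0.6 -0.  -0.1] op 0.458
wz total 0.000
shift after turn [ 0.0006 -0.      0.0782]
shift now [ 0.0007 -0.      0.0782]
```

Request:
{"api": "drive_tool", "payload": {
  "commands": [
    {"dx": 0, "dy": 0, "dz": 0.02, "wx": 0, "wy": 0, "wz": 0, "claw": 0.3},
    {"dx": 0, "dy": 0, "dz": 0.02, "wx": 0, "wy": 0, "wz": 0, "claw": 0.3},
    {"dx": 0, "dy": 0, "dz": 0.02, "wx": 0, "wy": 0, "wz": 0, "claw": 0.3},
    {"dx": 0, "dy": 0, "dz": 0.01, "wx": 0, "wy": 0, "wz": 0, "claw": 0.3},
    {"dx": 0, "dy": 0, "dz": 0.005, "wx": 0, "wy": 0, "wz": 0, "claw": 0.3},
    {"dx": 0, "dy": 0, "dz": 0.003, "wx": 0, "wy": 0, "wz": 0, "claw": 0.3},
    {"dx": 0, "dy": 0, "dz": 0, "wx": 0, "wy": 0, "wz": 0, "claw": 0.3},
    {"dx": 0, "dy": 0, "dz": 0, "wx": 0, "wy": 0, "wz": 0, "claw": 0.7},
    {"dx": 0, "dy": 0, "dz": 0, "wx": 0, "wy": 0, "wz": 0, "claw": 0.8},
    {"dx": 0, "dy": 0, "dz": 0, "wx": 0, "wy": 0, "wz": 0, "claw": 0.8},
    {"dx": 0, "dy": 0, "dz": 0, "wx": 0, "wy": 0, "wz": 0, "claw": 0.8},
    {"dx": 0, "dy": 0, "dz": 0, "wx": 0, "wy": 0, "wz": 0, "claw": 0.8}
  ]
}}

```text
clock: 7.1
tool_pos: [0.6022, 0.3054, 0.0425]
eef_rot: [0.759, 0.651, 0.0, -0.0]
contact_force: [-0.2, 0.2, 0.1]
opening: 0.799
```

```bash
python3 go.py .452 -.001 .12 -2
```

```text
t 7.1 pos [0.6022 0.3054 0.0425] heading -8.7 tilt [0. 0.] F [-0.2  0.2  0.1] op 0.799
wz total -0.117
shift after turn [-0.3114 -0.1394 -0.0775]
shift now [-0.3255 -0.102  -0.0776]
```

Request:
{"api": "drive_tool", "payload": {
  "commands": [
    {"dx": 0, "dy": 0, "dz": -0.02, "wx": 0, "wy": 0, "wz": 0, "claw": 0.8},
    {"dx": 0, "dy": 0, "dz": -0.03, "wx": 0, "wy": 0, "wz": 0, "claw": 0.8},
    {"dx": 0, "dy": 0, "dz": -0.03, "wx": 0, "wy": 0, "wz": -0.117, "claw": 0.9},
    {"dx": -0.035, "dy": -0.015, "dz": 0, "wx": 0, "wy": 0, "wz": 0, "claw": 0.9},
    {"dx": -0.035, "dy": -0.016, "dz": 0, "wx": 0, "wy": 0, "wz": 0, "claw": 0.9},
    {"dx": -0.035, "dy": -0.016, "dz": 0, "wx": 0, "wy": 0, "wz": 0, "claw": 0.9},
    {"dx": -0.035, "dy": -0.016, "dz": 0, "wx": 0, "wy": 0, "wz": 0, "claw": 0.9},
    {"dx": -0.035, "dy": -0.016, "dz": 0, "wx": 0, "wy": 0, "wz": 0, "claw": 0.9},
    {"dx": -0.035, "dy": -0.016, "dz": 0, "wx": 0, "wy": 0, "wz": 0, "claw": 0.9},
    {"dx": -0.035, "dy": -0.016, "dz": 0, "wx": 0, "wy": 0, "wz": 0, "claw": 0.9},
    {"dx": -0.035, "dy": -0.016, "dz": 0, "wx": 0, "wy": 0, "wz": 0, "claw": 0.9},
    {"dx": -0.031, "dy": -0.012, "dz": 0, "wx": 0, "wy": 0, "wz": 0, "claw": 0.9}
  ]
}}

```text
clock: 8.3
tool_pos: [0.4512, -0.0024, 0.1226]
eef_rot: [0.72, 0.694, -0.0, 0.0]
contact_force: [-0.4, -1.2, -0.5]
opening: 0.902
```

Request:
{"api": "drive_tool", "payload": {
  "commands": [
    {"dx": 0, "dy": 0, "dz": 0, "wx": 0, "wy": 0, "wz": 0, "claw": 0.9},
    {"dx": 0, "dy": 0, "dz": 0, "wx": 0, "wy": 0, "wz": 0, "claw": 0.9}
  ]
}}

```text
clock: 8.5
tool_pos: [0.4527, -0.0012, 0.1225]
eef_rot: [0.72, 0.694, 0.0, 0.0]
contact_force: [-0.0, 0.9, -0.3]
opening: 0.901
```

```bash
python3 go.py .452 -.001 .028 -2
```

```text
t 8.5 pos [ 0.4527 -0.0012  0.1225] heading -2.1 tilt [0.001 0.   ] F [-0.   0.9 -0.3] op 0.901
wz total -0.002
shift after turn [ 0.0002 -0.0007  0.0945]
shift now [ 0.0001 -0.0008  0.0945]
```

Request:
{"api": "drive_tool", "payload": {
  "commands": [
    {"dx": 0, "dy": 0, "dz": 0.025, "wx": 0, "wy": 0, "wz": 0, "claw": 0.9},
    {"dx": 0, "dy": 0, "dz": 0.025, "wx": 0, "wy": 0, "wz": 0, "claw": 0.9},
    {"dx": 0, "dy": 0, "dz": 0.025, "wx": 0, "wy": 0, "wz": 0, "claw": 0.8},
    {"dx": 0, "dy": 0, "dz": 0.02, "wx": 0, "wy": 0, "wz": 0, "claw": 0.7},
    {"dx": 0, "dy": 0, "dz": 0, "wx": 0, "wy": 0, "wz": 0, "claw": 0.3},
    {"dx": 0, "dy": 0, "dz": 0, "wx": 0, "wy": 0, "wz": 0, "claw": 0.3},
    {"dx": 0, "dy": 0, "dz": 0, "wx": 0, "wy": 0, "wz": 0, "claw": 0.3},
    {"dx": 0, "dy": 0, "dz": 0, "wx": 0, "wy": 0, "wz": 0, "claw": 0.3},
    {"dx": 0, "dy": 0, "dz": 0, "wx": 0, "wy": 0, "wz": 0, "claw": 0.3},
    {"dx": 0, "dy": 0, "dz": 0, "wx": 0, "wy": 0, "wz": 0, "claw": 0.3},
    {"dx": 0, "dy": 0, "dz": 0, "wx": 0, "wy": 0, "wz": 0, "claw": 0.3},
    {"dx": 0, "dy": 0, "dz": 0, "wx": 0, "wy": 0, "wz": 0, "claw": 0.3}
  ]
}}

```text
clock: 9.7
tool_pos: [0.4575, -0.0006, 0.0316]
eef_rot: [0.719, 0.695, -0.003, -0.003]
contact_force: [-0.6, 1.5, 5.8]
opening: 0.453
```

```bash
python3 go.py .5752 .1297 .029 -8.7
```

```text
t 9.7 pos [ 0.4575 -0.0006  0.0316] heading -2.0 tilt [-0.008  0.   ] F [-0.6  1.5  5.8] op 0.453
wz total 0.117
shift after turn [0.1467 0.0967 0.0026]
shift now [0.1344 0.1131 0.0018]
```

Request:
{"api": "drive_tool", "payload": {
  "commands": [
    {"dx": 0, "dy": 0, "dz": -0.02, "wx": 0, "wy": 0, "wz": 0, "claw": 0.3},
    {"dx": 0, "dy": 0, "dz": -0.03, "wx": 0, "wy": 0, "wz": 0, "claw": 0.3},
    {"dx": 0, "dy": 0, "dz": -0.03, "wx": 0, "wy": 0, "wz": 0, "claw": 0.3},
    {"dx": 0, "dy": 0, "dz": 0, "wx": 0, "wy": 0, "wz": 0, "claw": 0.3},
    {"dx": 0, "dy": 0, "dz": 0, "wx": 0, "wy": 0, "wz": 0, "claw": 0.3}
  ]
}}

```text
clock: 10.2
tool_pos: [0.458, -0.0008, 0.1113]
eef_rot: [0.719, 0.695, -0.003, -0.003]
contact_force: [-0.5, -1.1, -0.8]
opening: 0.454
```

```bash
python3 go.py .5752 .1297 .029 -8.7
python3 - <<'E'
from h import *
a=snapshot('side'); A=a['color'][130:300,150:350,::-1]
cv2.imwrite('pics/a3.png',cv2.resize(A,None,fx=3.5,fy=3.5,interpolation=cv2.INTER_CUBIC))
E
```

```text
t 10.2 pos [ 0.458  -0.0008  0.1113] heading -2.0 tilt [-0.008  0.   ] F [-0.5 -1.1 -0.8] op 0.454
wz total 0.117
shift after turn [0.1467 0.0961 0.0823]
shift now [0.1346 0.1131 0.0814]
```

View pics/a3.png

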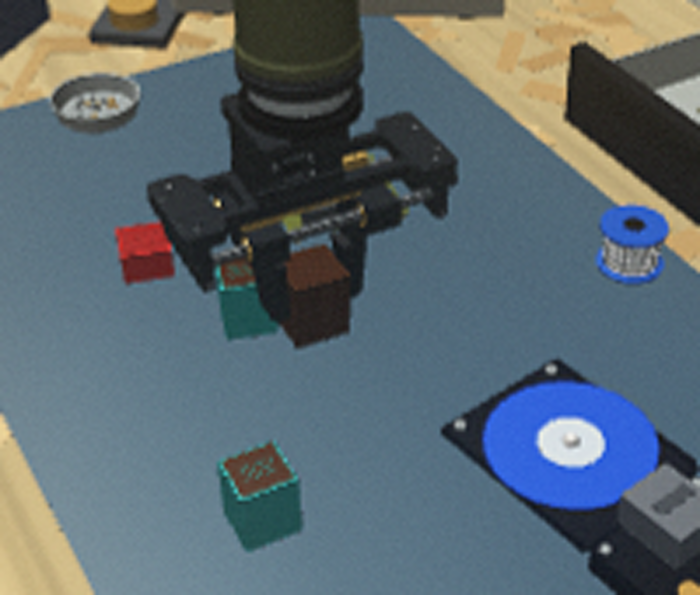

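The crop shows the walnut held upright between the pads (crop (315,295)), bench decoys undisturbed. Carry it to its place.

Request:
{"api": "drive_tool", "payload": {
  "commands": [
    {"dx": 0, "dy": 0, "dz": 0, "wx": 0, "wy": 0, "wz": 0.117, "claw": 0.3},
    {"dx": 0.015, "dy": 0.01, "dz": 0, "wx": 0, "wy": 0, "wz": 0, "claw": 0.3},
    {"dx": 0.025, "dy": 0.016, "dz": 0, "wx": 0, "wy": 0, "wz": 0, "claw": 0.3},
    {"dx": 0.025, "dy": 0.016, "dz": 0, "wx": 0, "wy": 0, "wz": 0, "claw": 0.3},
    {"dx": 0.025, "dy": 0.016, "dz": 0, "wx": 0, "wy": 0, "wz": 0, "claw": 0.3},
    {"dx": 0.025, "dy": 0.016, "dz": 0, "wx": 0, "wy": 0, "wz": 0, "claw": 0.3},
    {"dx": 0.02, "dy": 0.014, "dz": 0, "wx": 0, "wy": 0, "wz": 0, "claw": 0.3},
    {"dx": 0.012, "dy": 0.008, "dz": 0, "wx": 0, "wy": 0, "wz": 0, "claw": 0.3},
    {"dx": 0, "dy": 0, "dz": 0, "wx": 0, "wy": 0, "wz": 0, "claw": 0.3},
    {"dx": 0, "dy": 0, "dz": 0, "wx": 0, "wy": 0, "wz": 0, "claw": 0.3}
  ]
}}

```text
clock: 11.25
tool_pos: [0.5735, 0.1292, 0.1085]
eef_rot: [0.759, 0.651, -0.005, -0.003]
contact_force: [0.1, -1.4, -0.2]
opening: 0.456
```

```bash
python3 go.py .5752 .1297 .032 -8.7
```

```text
t 11.2 pos [0.5735 0.1292 0.1085] heading -8.7 tilt [-0.012 -0.002] F [ 0.1 -1.4 -0.2] op 0.456
wz total 0.000
shift after turn [0.0007 0.0016 0.0765]
shift now [0.001  0.0025 0.0765]
```

Request:
{"api": "drive_tool", "payload": {
  "commands": [
    {"dx": 0, "dy": 0.002, "dz": 0.02, "wx": -0.006, "wy": 0, "wz": 0, "claw": 0.3},
    {"dx": 0, "dy": 0, "dz": 0.02, "wx": 0, "wy": 0, "wz": 0, "claw": 0.3},
    {"dx": 0, "dy": 0, "dz": 0.02, "wx": 0, "wy": 0, "wz": 0, "claw": 0.3},
    {"dx": 0, "dy": 0, "dz": 0.01, "wx": 0, "wy": 0, "wz": 0, "claw": 0.3},
    {"dx": 0, "dy": 0, "dz": 0.004, "wx": 0, "wy": 0, "wz": 0, "claw": 0.3},
    {"dx": 0, "dy": 0, "dz": 0.002, "wx": 0, "wy": 0, "wz": 0, "claw": 0.3},
    {"dx": 0, "dy": 0, "dz": 0, "wx": 0, "wy": 0, "wz": 0, "claw": 0.3},
    {"dx": 0, "dy": 0, "dz": 0, "wx": 0, "wy": 0, "wz": 0, "claw": 0.3}
  ]
}}

```text
clock: 12.05
tool_pos: [0.577, 0.1298, 0.0347]
eef_rot: [0.759, 0.651, -0.001, -0.0]
contact_force: [0.0, 0.2, -1.4]
opening: 0.453
```

```bash
python3 go.py .5752 .1297 .032 -8.7
```

```text
t 12.1 pos [0.577  0.1298 0.0347] heading -8.7 tilt [-0.002 -0.   ] F [ 0.   0.2 -1.4] op 0.453
wz total -0.000
shift after turn [-0.0003 -0.0018  0.0027]
shift now [-0.0003 -0.0018  0.0027]
```

Request:
{"api": "drive_tool", "payload": {
  "commands": [
    {"dx": 0, "dy": -0.001, "dz": 0.002, "wx": 0, "wy": 0, "wz": 0, "claw": 0.3},
    {"dx": 0, "dy": 0, "dz": 0.001, "wx": 0, "wy": 0, "wz": 0, "claw": 0.3},
    {"dx": 0, "dy": 0, "dz": 0, "wx": 0, "wy": 0, "wz": 0, "claw": 0.3},
    {"dx": 0, "dy": 0, "dz": 0, "wx": 0, "wy": 0, "wz": 0, "claw": 0.7},
    {"dx": 0, "dy": 0, "dz": 0, "wx": 0, "wy": 0, "wz": 0, "claw": 0.8},
    {"dx": 0, "dy": 0, "dz": 0, "wx": 0, "wy": 0, "wz": 0, "claw": 0.8},
    {"dx": 0, "dy": 0, "dz": 0, "wx": 0, "wy": 0, "wz": 0, "claw": 0.8},
    {"dx": 0, "dy": 0, "dz": -0.015, "wx": 0, "wy": 0, "wz": 0, "claw": 0.8},
    {"dx": 0, "dy": 0, "dz": -0.03, "wx": 0, "wy": 0, "wz": 0, "claw": 0.8},
    {"dx": 0, "dy": 0, "dz": -0.03, "wx": 0, "wy": 0, "wz": 0, "claw": 0.9},
    {"dx": 0, "dy": 0, "dz": -0.02, "wx": 0, "wy": 0, "wz": 0, "claw": 1},
    {"dx": 0, "dy": 0, "dz": 0, "wx": 0, "wy": 0, "wz": 0, "claw": 1}
  ]
}}

```text
clock: 13.25
tool_pos: [0.578, 0.1304, 0.1297]
eef_rot: [0.759, 0.651, 0.002, 0.001]
contact_force: [-0.4, 0.0, 0.3]
opening: 0.993
```

```bash
python3 go.py .591 -.240 .13 9.2
```

```text
t 13.2 pos [0.578  0.1304 0.1297] heading -8.7 tilt [0.004 0.001] F [-0.4  0.   0.3] op 0.993
wz total -0.313
shift after turn [-3.677e-01 -4.640e-02 -3.000e-04]
shift now [-0.3641  0.069  -0.0006]
```

Request:
{"api": "drive_tool", "payload": {
  "commands": [
    {"dx": 0, "dy": 0, "dz": 0, "wx": 0.003, "wy": 0, "wz": -0.11, "claw": 1},
    {"dx": 0, "dy": 0, "dz": 0, "wx": 0, "wy": 0, "wz": -0.11, "claw": 1},
    {"dx": 0, "dy": 0, "dz": 0, "wx": 0, "wy": 0, "wz": -0.093, "claw": 1},
    {"dx": -0.035, "dy": -0.004, "dz": 0, "wx": 0, "wy": 0, "wz": 0, "claw": 1},
    {"dx": -0.042, "dy": -0.005, "dz": 0, "wx": 0, "wy": 0, "wz": 0, "claw": 1},
    {"dx": -0.042, "dy": -0.005, "dz": 0, "wx": 0, "wy": 0, "wz": 0, "claw": 1},
    {"dx": -0.042, "dy": -0.005, "dz": 0, "wx": 0, "wy": 0, "wz": 0, "claw": 1},
    {"dx": -0.042, "dy": -0.005, "dz": 0, "wx": 0, "wy": 0, "wz": 0, "claw": 1},
    {"dx": -0.042, "dy": -0.005, "dz": 0, "wx": 0, "wy": 0, "wz": 0, "claw": 1},
    {"dx": -0.042, "dy": -0.005, "dz": 0, "wx": 0, "wy": 0, "wz": 0, "claw": 1},
    {"dx": -0.042, "dy": -0.005, "dz": 0, "wx": 0, "wy": 0, "wz": 0, "claw": 1},
    {"dx": -0.038, "dy": -0.006, "dz": 0, "wx": 0, "wy": 0, "wz": 0, "claw": 1}
  ]
}}

```text
clock: 14.45
tool_pos: [0.5896, -0.2419, 0.1256]
eef_rot: [0.648, 0.761, -0.002, -0.002]
contact_force: [0.3, -0.0, -0.6]
opening: 1.003
```

Request:
{"api": "drive_tool", "payload": {
  "commands": [
    {"dx": 0, "dy": 0, "dz": 0, "wx": 0, "wy": 0, "wz": 0, "claw": 1},
    {"dx": 0, "dy": 0, "dz": 0, "wx": 0, "wy": 0, "wz": 0, "claw": 1}
  ]
}}

```text
clock: 14.65
tool_pos: [0.5894, -0.2405, 0.1254]
eef_rot: [0.649, 0.761, -0.002, -0.003]
contact_force: [-0.1, 0.5, 0.5]
opening: 0.999
```

```bash
python3 go.py .591 -.240 .037 9.2
python3 - <<'E'
from h import *
import pickle
b=snapshot('top'); pickle.dump(b,open('top1.pkl','wb')); a=snapshot('side')
B=b['color'][165:265,170:300,::-1]; A=a['color'][140:290,180:380,::-1]
cv2.imwrite('pics/a4.png',np.hstack([cv2.resize(B,(520,400),interpolation=cv2.INTER_CUBIC),cv2.resize(a['color'][160:360,230:370,::-1],(280,400),interpolation=cv2.INTER_CUBIC)]))
E
```

```text
t 14.7 pos [ 0.5894 -0.2405  0.1254] heading 9.1 tilt [-0.007 -0.   ] F [-0.1  0.5  0.5] op 0.999
wz total -0.002
shift after turn [0.0002 0.0016 0.0884]
shift now [0.0001 0.0023 0.0884]
```

View pics/a4.png

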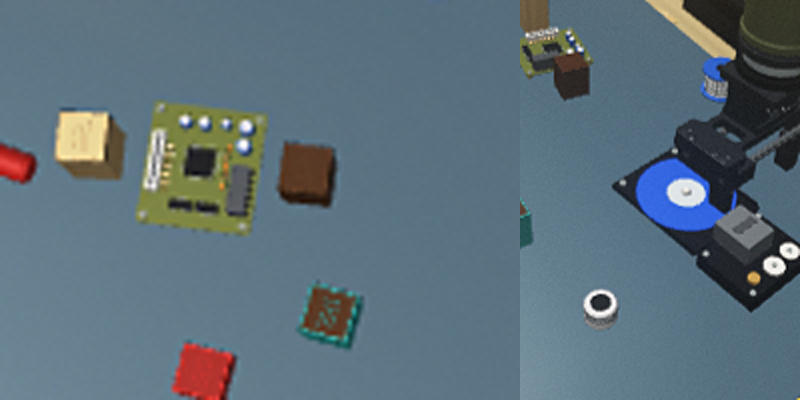

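The top crop shows pine (85,140) and walnut (305,172) upright on either side of the board and clear of it. The side crop shows the jaws over the grey housing. Numeric check of the blocks and board:

```bash
python3 - <<'E'
from seg import *
import pickle
t=pickle.load(open('top1.pkl','rb'))
bc=np.array([.5885,.2167]); th=np.radians(-8.7); c,s=np.cos(th),np.sin(th); R=np.array([[c,-s],[s,c]])
cr=lambda a:[((x+.5)/4-.5+170,(y+.5)/4-.5+165) for x,y in a]
for n,P,z in(('pine',[(57,111),(108,111),(104,172),(56,164)],.07),('wal',[(285,143),(336,148),(330,199),(279,193)],.05),('board',[(160,101),(268,114),(248,235),(137,220)],.012)):
    w=px2w(t,cr(P),z)[:,:2]; print(n,np.round(w.mean(0),4),'in board',np.round(R.T@(w.mean(0)-bc),4))
for n,cond,p,z in(('pine',lambda h,s,v,c:(h>8)&(h<28)&(s>60)&(v>165),(191,200),.07),('wal',lambda h,s,v,c:(h<20)&(s>90)&(v>70),(246,208),.05)):
    q=blob(t,cond,p,11); w=px2w(t,[q[0]],z)[0,:2]; print(n,q[1],np.round(w,4),np.round(R.T@(w-bc),4))
E
```

```text
pine [0.6012 0.3039] in board [-0.0006  0.0881]
wal [0.5739 0.125 ] in board [-0.0006 -0.0929]
board [0.5886 0.2152] in board [ 0.0003 -0.0015]
pine 146 [0.6044 0.304 ] [0.0026 0.0887]
wal 139 [0.5755 0.1272] [ 0.0007 -0.0904]
```

Request:
{"api": "drive_tool", "payload": {
  "commands": [
    {"dx": 0, "dy": 0.002, "dz": 0.02, "wx": -0.007, "wy": 0, "wz": 0, "claw": 1},
    {"dx": 0, "dy": 0, "dz": 0.02, "wx": 0, "wy": 0, "wz": 0, "claw": 1},
    {"dx": 0, "dy": 0, "dz": 0.015, "wx": 0, "wy": 0, "wz": 0, "claw": 1},
    {"dx": 0, "dy": 0, "dz": 0, "wx": 0, "wy": 0, "wz": 0, "claw": 1},
    {"dx": 0, "dy": 0, "dz": 0, "wx": 0, "wy": 0, "wz": 0, "claw": 1}
  ]
}}

```text
clock: 15.25
tool_pos: [0.5924, -0.2382, 0.0711]
eef_rot: [0.647, 0.762, 0.001, -0.0]
contact_force: [0.4, 0.3, 0.0]
opening: 0.998
```

```bash
python3 go.py .591 -.240 .037 9.2
python3 - <<'E'
from h import *
a=snapshot('side')
cv2.imwrite('pics/a5.png',cv2.resize(a['color'][210:330,270:400,::-1],(650,600),interpolation=cv2.INTER_CUBIC))
E
```

```text
t 15.2 pos [ 0.5924 -0.2382  0.0711] heading 9.3 tilt [0.001 0.001] F [0.4 0.3 0. ] op 0.998
wz total 0.002
shift after turn [-0.0015 -0.0017  0.0341]
shift now [-0.0016 -0.0017  0.0341]
```

View pics/a5.png

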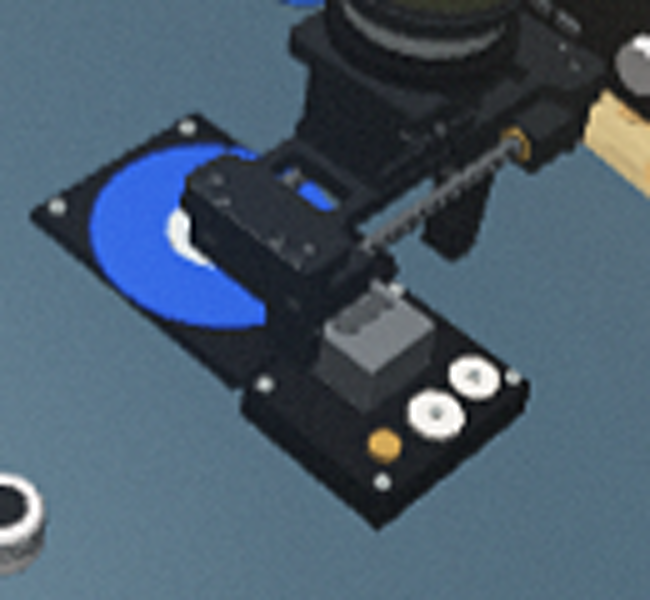

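```bash
python3 - <<'E'
from h import *
a=snapshot('side'); h=np.radians(9.3); u=np.array([np.cos(h),np.sin(h),0]); v=np.array([-np.sin(h),np.cos(h),0])
p=np.array([.5924,-.2382,.0601])
f=lambda P:np.round((w2px(a,P)-[270,210]+.5)*5,0).tolist()
print('far finger tip inner/outer',f([p+.044*u,p+.0615*u, p+.05*u+.009*v,p+.05*u-.009*v]),'near',f([p-.044*u,p-.0615*u]))
g=np.array([.591,-.24,.05]); print('housing top pred',f([g+sx*.022*u+sy*.026*v for sx,sy in((1,1),(1,-1),(-1,-1),(-1,1))]))
h0=np.array([(317,345),(393,388),(436,326),(372,288)])/5+[270,210]-.5
w=px2w(a,h0,.05);print(np.round(w,4),w.mean(0))
E
```

```text
far finger tip inner/outer [[437.0, 251.0], [461.0, 233.0], [430.0, 234.0], [461.0, 256.0]] near [[303.0, 347.0], [275.0, 368.0]]
housing top pred [[358.0, 261.0], [447.0, 327.0], [380.0, 377.0], [292.0, 308.0]]
[[ 0.5613 -0.2409  0.05  ]
 [ 0.5744 -0.2766  0.05  ]
 [ 0.6132 -0.2593  0.05  ]
 [ 0.6033 -0.2271  0.05  ]] [ 0.58804842 -0.25097458  0.05      ]
```

Request:
{"api": "drive_tool", "payload": {
  "commands": [
    {"dx": 0, "dy": -0.002, "dz": 0.012, "wx": 0, "wy": 0, "wz": 0, "claw": 1},
    {"dx": 0, "dy": 0, "dz": 0.012, "wx": 0, "wy": 0, "wz": 0, "claw": 1},
    {"dx": 0, "dy": 0, "dz": 0.006, "wx": 0, "wy": 0, "wz": 0, "claw": 1},
    {"dx": 0, "dy": 0, "dz": 0.003, "wx": 0, "wy": 0, "wz": 0, "claw": 1},
    {"dx": 0, "dy": 0, "dz": 0, "wx": 0, "wy": 0, "wz": 0, "claw": 1},
    {"dx": 0, "dy": 0, "dz": 0, "wx": 0, "wy": 0, "wz": 0, "claw": 1}
  ]
}}

```text
clock: 15.95
tool_pos: [0.5904, -0.2395, 0.0381]
eef_rot: [0.648, 0.762, 0.001, 0.0]
contact_force: [0.4, -0.3, 0.2]
opening: 1.001
```

```bash
python3 go.py .591 -.240 .037 9.2
```

```text
t 15.9 pos [ 0.5904 -0.2395  0.0381] heading 9.2 tilt [0.001 0.001] F [ 0.4 -0.3  0.2] op 1.001
wz total 0.001
shift after turn [-0.0006  0.0005  0.0011]
shift now [-0.0006  0.0005  0.0011]
```

Close on the housing (45 N).

Request:
{"api": "drive_tool", "payload": {
  "commands": [
    {"dx": 0, "dy": 0, "dz": 0, "wx": 0, "wy": 0, "wz": 0, "claw": 0.7},
    {"dx": 0, "dy": 0, "dz": 0, "wx": 0, "wy": 0, "wz": 0, "claw": 0.6},
    {"dx": 0, "dy": 0, "dz": 0, "wx": 0, "wy": 0, "wz": 0, "claw": 0.3},
    {"dx": 0, "dy": 0, "dz": 0, "wx": 0, "wy": 0, "wz": 0, "claw": 0.3},
    {"dx": 0, "dy": 0, "dz": 0, "wx": 0, "wy": 0, "wz": 0, "claw": 0.3},
    {"dx": 0, "dy": 0, "dz": 0, "wx": 0, "wy": 0, "wz": 0, "claw": 0.3},
    {"dx": 0, "dy": 0, "dz": 0, "wx": 0, "wy": 0, "wz": 0, "claw": 0.3},
    {"dx": 0, "dy": 0, "dz": 0, "wx": 0, "wy": 0, "wz": 0, "claw": 0.3},
    {"dx": 0, "dy": 0, "dz": 0, "wx": 0, "wy": 0, "wz": 0, "claw": 0.3},
    {"dx": 0, "dy": 0, "dz": 0, "wx": 0, "wy": 0, "wz": 0, "claw": 0.3},
    {"dx": 0, "dy": 0, "dz": 0, "wx": 0, "wy": 0, "wz": 0, "claw": 0.3}
  ],
  "grip_force": 50
}}

```text
clock: 17.05
tool_pos: [0.5904, -0.2395, 0.0381]
eef_rot: [0.648, 0.762, 0.001, 0.0]
contact_force: [-0.1, -0.5, -0.1]
opening: 0.495
```

```bash
python3 go.py .591 -.240 .037 9.2
```

```text
t 17.1 pos [ 0.5904 -0.2395  0.0381] heading 9.2 tilt [0.001 0.001] F [-0.1 -0.5 -0.1] op 0.495
wz total 0.001
shift after turn [-0.0006  0.0005  0.0011]
shift now [-0.0006  0.0005  0.0011]
```

Request:
{"api": "drive_tool", "payload": {
  "commands": [
    {"dx": 0, "dy": 0, "dz": -0.003, "wx": 0, "wy": 0, "wz": 0, "claw": 0.3},
    {"dx": 0, "dy": 0, "dz": -0.006, "wx": 0, "wy": 0, "wz": 0, "claw": 0.3},
    {"dx": 0, "dy": 0, "dz": -0.012, "wx": 0, "wy": 0, "wz": 0, "claw": 0.3},
    {"dx": 0, "dy": 0, "dz": -0.015, "wx": 0, "wy": 0, "wz": 0, "claw": 0.3},
    {"dx": 0, "dy": 0, "dz": -0.015, "wx": 0, "wy": 0, "wz": 0, "claw": 0.3},
    {"dx": 0, "dy": 0, "dz": -0.015, "wx": 0, "wy": 0, "wz": 0, "claw": 0.3},
    {"dx": 0, "dy": 0, "dz": -0.015, "wx": 0, "wy": 0, "wz": 0, "claw": 0.3},
    {"dx": 0, "dy": 0, "dz": -0.01, "wx": 0, "wy": 0, "wz": 0, "claw": 0.3},
    {"dx": 0, "dy": 0, "dz": 0, "wx": 0, "wy": 0, "wz": 0, "claw": 0.3},
    {"dx": 0, "dy": 0, "dz": 0, "wx": 0, "wy": 0, "wz": 0, "claw": 0.3}
  ]
}}

```text
clock: 18.05
tool_pos: [0.5899, -0.2396, 0.1291]
eef_rot: [0.648, 0.762, 0.0, 0.0]
contact_force: [-1.0, 0.0, -4.9]
opening: 0.492
```

```bash
python3 go.py .5807 .167 .128 -8.7
python3 - <<'E'
from h import *
import pickle
a=snapshot('side');pickle.dump(a,open('side2.pkl','wb')); b=snapshot('top');pickle.dump(b,open('top2.pkl','wb'))
cv2.imwrite('pics/a6.png',np.hstack([cv2.resize(a['color'][170:310,260:400,::-1],(500,500),interpolation=cv2.INTER_CUBIC),cv2.resize(b['color'][170:270,290:360,::-1],(300,500))]))
E
```

```text
t 18.1 pos [ 0.5899 -0.2396  0.1291] heading 9.2 tilt [0.001 0.001] F [-1.   0.  -4.9] op 0.492
wz total 0.313
shift after turn [ 0.4005 -0.0706  0.0011]
shift now [0.4028 0.0561 0.0013]
```

View pics/a6.png

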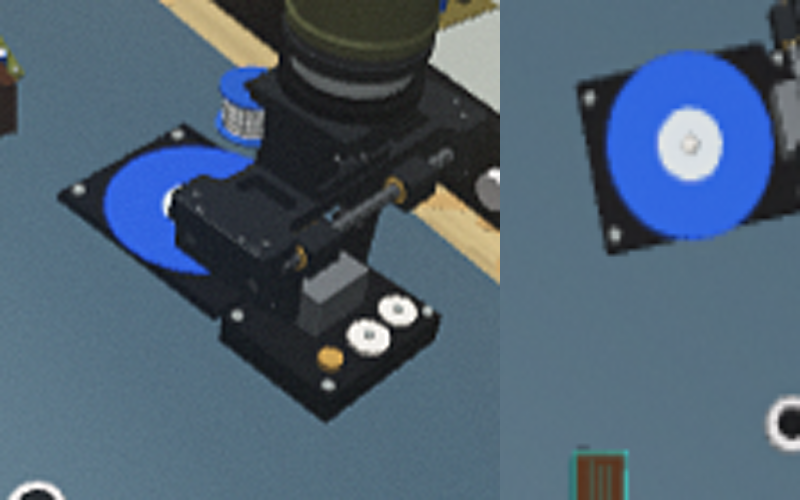

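```bash
python3 - <<'E'
from seg import *
import pickle
t=pickle.load(open('top2.pkl','rb'))
blue=lambda h,s,v,c:((h>108)&(h<128)&(s>150))|((c.min(-1)>150))
q=blob(t,blue,(334,199),22); w=px2w(t,[q[0]],.1225)[0]; hub=px2w(t,[(334.3-.4,198.8-.4)],.128)[0]
h=np.radians(9.2); v=np.array([-np.sin(h),np.cos(h)]);u=np.array([np.cos(h),np.sin(h)])
p=np.array([.5899,-.2396])
for x in(w,hub): print(np.round(x,4),'along',v@(x[:2]-p),'across',u@(x[:2]-p),'angle',np.degrees(np.arctan2(*(x[:2]-p)[::-1])))
E
```

```text
[ 0.5755 -0.1503  0.1225] along 0.0904805862248634 across 5.8899227934441415e-05 angle 99.1627027538022
[ 0.5748 -0.1497  0.128 ] along 0.09117987164224477 across -0.0004958528889191449 angle 99.51158190092498
```

Request:
{"api": "drive_tool", "payload": {
  "commands": [
    {"dx": 0, "dy": 0, "dz": 0, "wx": 0, "wy": 0, "wz": 0.03, "claw": 0.3},
    {"dx": 0, "dy": 0, "dz": 0, "wx": 0, "wy": 0, "wz": 0.06, "claw": 0.3},
    {"dx": 0, "dy": 0, "dz": 0, "wx": 0, "wy": 0, "wz": 0.07, "claw": 0.3},
    {"dx": 0, "dy": 0, "dz": 0, "wx": 0, "wy": 0, "wz": 0.07, "claw": 0.3},
    {"dx": 0, "dy": 0, "dz": 0, "wx": 0, "wy": 0, "wz": 0.053, "claw": 0.3},
    {"dx": 0, "dy": 0, "dz": 0, "wx": 0, "wy": 0, "wz": 0.03, "claw": 0.3},
    {"dx": 0.01, "dy": -0.002, "dz": 0, "wx": 0, "wy": 0, "wz": 0, "claw": 0.3},
    {"dx": 0.02, "dy": -0.004, "dz": 0, "wx": 0, "wy": 0, "wz": 0, "claw": 0.3},
    {"dx": 0.025, "dy": -0.004, "dz": 0, "wx": 0, "wy": 0, "wz": 0, "claw": 0.3},
    {"dx": 0.025, "dy": -0.004, "dz": 0, "wx": 0, "wy": 0, "wz": 0, "claw": 0.3},
    {"dx": 0.025, "dy": -0.004, "dz": 0, "wx": 0, "wy": 0, "wz": 0, "claw": 0.3},
    {"dx": 0.025, "dy": -0.004, "dz": 0, "wx": 0, "wy": 0, "wz": 0, "claw": 0.3}
  ]
}}

```text
clock: 19.35
tool_pos: [0.5878, -0.1056, 0.1291]
eef_rot: [0.758, 0.652, 0.001, -0.0]
contact_force: [0.6, 0.4, -4.6]
opening: 0.496
```

Request:
{"api": "drive_tool", "payload": {
  "commands": [
    {"dx": 0.025, "dy": -0.005, "dz": 0, "wx": 0, "wy": 0, "wz": 0, "claw": 0.3},
    {"dx": 0.025, "dy": -0.005, "dz": 0, "wx": 0, "wy": 0, "wz": 0, "claw": 0.3},
    {"dx": 0.025, "dy": -0.005, "dz": 0, "wx": 0, "wy": 0, "wz": 0, "claw": 0.3},
    {"dx": 0.025, "dy": -0.005, "dz": 0, "wx": 0, "wy": 0, "wz": 0, "claw": 0.3},
    {"dx": 0.025, "dy": -0.005, "dz": 0, "wx": 0, "wy": 0, "wz": 0, "claw": 0.3},
    {"dx": 0.025, "dy": -0.005, "dz": 0, "wx": 0, "wy": 0, "wz": 0, "claw": 0.3},
    {"dx": 0.025, "dy": -0.005, "dz": 0, "wx": 0, "wy": 0, "wz": 0, "claw": 0.3},
    {"dx": 0.02, "dy": -0.004, "dz": 0, "wx": 0, "wy": 0, "wz": 0, "claw": 0.3},
    {"dx": 0.02, "dy": -0.003, "dz": 0, "wx": 0, "wy": 0, "wz": 0, "claw": 0.3},
    {"dx": 0.01, "dy": -0.001, "dz": 0, "wx": 0, "wy": 0, "wz": 0, "claw": 0.3},
    {"dx": 0, "dy": 0, "dz": 0, "wx": 0, "wy": 0, "wz": 0, "claw": 0.3},
    {"dx": 0, "dy": 0, "dz": 0, "wx": 0, "wy": 0, "wz": 0, "claw": 0.3}
  ]
}}

```text
clock: 20.55
tool_pos: [0.5794, 0.1201, 0.1291]
eef_rot: [0.759, 0.651, 0.0, 0.0]
contact_force: [-0.9, -0.1, -5.5]
opening: 0.5
```

```bash
python3 go.py .581 .167 .0885 -8.7
```

```text
t 20.6 pos [0.5794 0.1201 0.1291] heading -8.7 tilt [ 0.001 -0.001] F [-0.9 -0.1 -5.5] op 0.500
wz total -0.000
shift after turn [ 0.0466 -0.0055  0.0406]
shift now [ 0.0466 -0.0056  0.0406]
```

Request:
{"api": "drive_tool", "payload": {
  "commands": [
    {"dx": 0.012, "dy": -0.001, "dz": 0, "wx": 0, "wy": 0, "wz": 0, "claw": 0.3},
    {"dx": 0.015, "dy": -0.002, "dz": 0, "wx": 0, "wy": 0, "wz": 0, "claw": 0.3},
    {"dx": 0.012, "dy": -0.002, "dz": 0, "wx": 0, "wy": 0, "wz": 0, "claw": 0.3},
    {"dx": 0.008, "dy": -0.001, "dz": 0, "wx": 0, "wy": 0, "wz": 0, "claw": 0.3},
    {"dx": 0, "dy": 0, "dz": 0, "wx": 0, "wy": 0, "wz": 0, "claw": 0.3},
    {"dx": 0, "dy": 0, "dz": 0, "wx": 0, "wy": 0, "wz": 0, "claw": 0.3}
  ]
}}

```text
clock: 21.15
tool_pos: [0.5807, 0.1684, 0.1292]
eef_rot: [0.759, 0.652, 0.0, 0.0]
contact_force: [-0.0, -0.0, -5.6]
opening: 0.494
```

```bash
python3 go.py .581 .167 .0885 -8.7
python3 - <<'E'
from h import *
import pickle
a=snapshot('side');b=snapshot('top');pickle.dump(b,open('top3.pkl','wb'))
cv2.imwrite('pics/a7.png',np.hstack([cv2.resize(a['color'][110:250,180:320,::-1],(400,400),interpolation=cv2.INTER_CUBIC),cv2.resize(b['color'][150:260,160:270,::-1],(400,400),interpolation=cv2.INTER_CUBIC)]))
E
```

```text
t 21.1 pos [0.5807 0.1684 0.1292] heading -8.7 tilt [ 0.001 -0.   ] F [-0.  -0.  -5.6] op 0.494
wz total 0.000
shift after turn [-0.0013  0.0005  0.0407]
shift now [-0.0013  0.0005  0.0407]
```

View pics/a7.png

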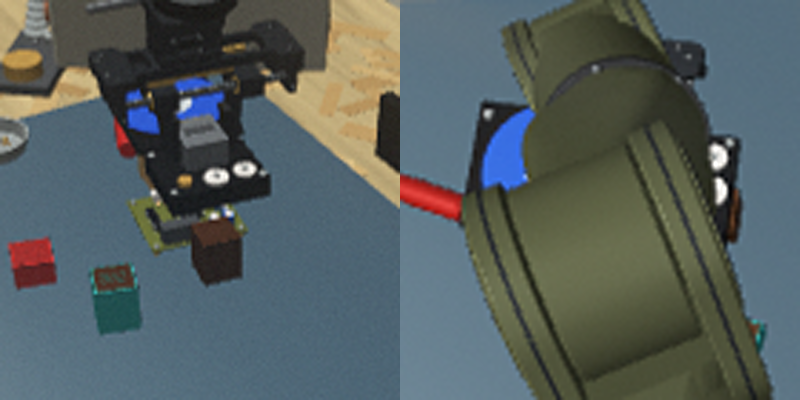

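Side crop: drive held level over the board, walnut (215,250) below its gear end. Top crop: mostly hidden by the arm, drive in line with the board. Lowering slowly.

Request:
{"api": "drive_tool", "payload": {
  "commands": [
    {"dx": -0.001, "dy": 0, "dz": 0.006, "wx": 0, "wy": 0, "wz": 0, "claw": 0.3},
    {"dx": 0, "dy": 0, "dz": 0.008, "wx": 0, "wy": 0, "wz": 0, "claw": 0.3},
    {"dx": 0, "dy": 0, "dz": 0.008, "wx": 0, "wy": 0, "wz": 0, "claw": 0.3},
    {"dx": 0, "dy": 0, "dz": 0.006, "wx": 0, "wy": 0, "wz": 0, "claw": 0.3},
    {"dx": 0, "dy": 0, "dz": 0.004, "wx": 0, "wy": 0, "wz": 0, "claw": 0.3},
    {"dx": 0, "dy": 0, "dz": 0.003, "wx": 0, "wy": 0, "wz": 0, "claw": 0.3},
    {"dx": 0, "dy": 0, "dz": 0.002, "wx": 0, "wy": 0, "wz": 0, "claw": 0.3},
    {"dx": 0, "dy": 0, "dz": 0, "wx": 0, "wy": 0, "wz": 0, "claw": 0.3},
    {"dx": 0, "dy": 0, "dz": 0, "wx": 0, "wy": 0, "wz": 0, "claw": 0.3}
  ]
}}

```text
clock: 22.15
tool_pos: [0.5808, 0.1676, 0.0925]
eef_rot: [0.759, 0.651, 0.001, 0.0]
contact_force: [-0.2, -0.3, -5.3]
opening: 0.497
```

```bash
python3 go.py .581 .167 .0881 -8.7
```

```text
t 22.1 pos [0.5808 0.1676 0.0925] heading -8.7 tilt [0.001 0.001] F [-0.2 -0.3 -5.3] op 0.497
wz total -0.000
shift after turn [-0.0006  0.0003  0.0044]
shift now [-0.0006  0.0002  0.0044]
```

Request:
{"api": "drive_tool", "payload": {
  "commands": [
    {"dx": 0, "dy": 0, "dz": 0.001, "wx": 0, "wy": 0, "wz": 0, "claw": 0.3},
    {"dx": 0, "dy": 0, "dz": 0.001, "wx": 0, "wy": 0, "wz": 0, "claw": 0.3},
    {"dx": 0, "dy": 0, "dz": 0.001, "wx": 0, "wy": 0, "wz": 0, "claw": 0.3},
    {"dx": 0, "dy": 0, "dz": 0.0005, "wx": 0, "wy": 0, "wz": 0, "claw": 0.3},
    {"dx": 0, "dy": 0, "dz": 0, "wx": 0, "wy": 0, "wz": 0, "claw": 0.3},
    {"dx": 0, "dy": 0, "dz": 0, "wx": 0, "wy": 0, "wz": 0, "claw": 0.3}
  ]
}}

```text
clock: 22.75
tool_pos: [0.5807, 0.1676, 0.0888]
eef_rot: [0.759, 0.651, 0.001, 0.0]
contact_force: [0.5, 0.4, -5.4]
opening: 0.498
```

```bash
python3 go.py .581 .167 .0881 -8.7
```

```text
t 22.8 pos [0.5807 0.1676 0.0888] heading -8.7 tilt [0.001 0.001] F [ 0.5  0.4 -5.4] op 0.498
wz total -0.000
shift after turn [-0.0005  0.0004  0.0007]
shift now [-0.0005  0.0004  0.0007]
```

Request:
{"api": "drive_tool", "payload": {
  "commands": [
    {"dx": 0, "dy": 0, "dz": 0.0005, "wx": 0, "wy": 0, "wz": 0, "claw": 0.3},
    {"dx": 0, "dy": 0, "dz": 0.0005, "wx": 0, "wy": 0, "wz": 0, "claw": 0.3},
    {"dx": 0, "dy": 0, "dz": 0.0005, "wx": 0, "wy": 0, "wz": 0, "claw": 0.3},
    {"dx": 0, "dy": 0, "dz": 0, "wx": 0, "wy": 0, "wz": 0, "claw": 0.3},
    {"dx": 0, "dy": 0, "dz": 0, "wx": 0, "wy": 0, "wz": 0, "claw": 0.3}
  ]
}}

```text
clock: 23.25
tool_pos: [0.5808, 0.1676, 0.0881]
eef_rot: [0.759, 0.651, 0.001, 0.0]
contact_force: [-3.0, -0.3, 5.2]
opening: 0.491
```

```bash
python3 go.py .581 .167 .0881 -8.7
```

```text
t 23.2 pos [0.5808 0.1676 0.0881] heading -8.7 tilt [0.002 0.001] F [-3.  -0.3  5.2] op 0.491
wz total -0.000
shift after turn [-0.0006  0.0003 -0.    ]
shift now [-0.0006  0.0003 -0.    ]
```

Request:
{"api": "drive_tool", "payload": {
  "commands": [
    {"dx": 0, "dy": 0, "dz": -0.0005, "wx": 0, "wy": 0, "wz": 0, "claw": 0.46},
    {"dx": 0, "dy": 0, "dz": 0, "wx": 0, "wy": 0, "wz": 0, "claw": 0.52},
    {"dx": 0, "dy": 0, "dz": 0, "wx": 0, "wy": 0, "wz": 0, "claw": 0.55},
    {"dx": 0, "dy": 0, "dz": 0, "wx": 0, "wy": 0, "wz": 0, "claw": 0.65},
    {"dx": 0, "dy": 0, "dz": 0, "wx": 0, "wy": 0, "wz": 0, "claw": 0.75},
    {"dx": 0, "dy": 0, "dz": 0, "wx": 0, "wy": 0, "wz": 0, "claw": 0.8},
    {"dx": 0, "dy": 0, "dz": 0, "wx": 0, "wy": 0, "wz": 0, "claw": 0.8},
    {"dx": 0, "dy": 0, "dz": 0, "wx": 0, "wy": 0, "wz": 0, "claw": 0.8}
  ],
  "grip_force": 10
}}

```text
clock: 24.05
tool_pos: [0.5807, 0.1676, 0.0878]
eef_rot: [0.759, 0.651, 0.001, 0.0]
contact_force: [-0.5, 0.4, 0.2]
opening: 0.804
```

```bash
python3 go.py .581 .167 .0881 -8.7
```

```text
t 24.1 pos [0.5807 0.1676 0.0878] heading -8.7 tilt [0.001 0.001] F [-0.5  0.4  0.2] op 0.804
wz total -0.000
shift after turn [-0.0005  0.0004 -0.0003]
shift now [-0.0005  0.0004 -0.0003]
```

Request:
{"api": "drive_tool", "payload": {
  "commands": [
    {"dx": 0, "dy": 0, "dz": -0.01, "wx": 0, "wy": 0, "wz": 0, "claw": 0.8},
    {"dx": 0, "dy": 0, "dz": -0.025, "wx": 0, "wy": 0, "wz": 0, "claw": 0.8},
    {"dx": 0, "dy": 0, "dz": -0.035, "wx": 0, "wy": 0, "wz": 0, "claw": 0.8},
    {"dx": -0.03, "dy": -0.007, "dz": -0.02, "wx": 0, "wy": 0, "wz": 0, "claw": 0.8},
    {"dx": -0.045, "dy": -0.012, "dz": 0, "wx": 0, "wy": 0, "wz": 0, "claw": 0.8},
    {"dx": -0.045, "dy": -0.012, "dz": 0, "wx": 0, "wy": 0, "wz": 0, "claw": 0.8},
    {"dx": -0.045, "dy": -0.012, "dz": 0, "wx": 0, "wy": 0, "wz": 0, "claw": 0.8},
    {"dx": -0.045, "dy": -0.012, "dz": 0, "wx": 0, "wy": 0, "wz": 0, "claw": 0.8},
    {"dx": -0.045, "dy": -0.012, "dz": 0, "wx": 0, "wy": 0, "wz": 0, "claw": 0.8},
    {"dx": -0.045, "dy": -0.012, "dz": 0, "wx": 0, "wy": 0, "wz": 0, "claw": 0.8},
    {"dx": -0.045, "dy": -0.012, "dz": 0, "wx": 0, "wy": 0, "wz": 0, "claw": 0.8},
    {"dx": -0.045, "dy": -0.012, "dz": 0, "wx": 0, "wy": 0, "wz": 0, "claw": 0.8}
  ]
}}

```text
clock: 25.25
tool_pos: [0.4191, -0.2041, 0.1782]
eef_rot: [0.759, 0.651, 0.001, 0.001]
contact_force: [1.1, -0.4, -0.2]
opening: 0.801
```

```bash
python3 go.py .412 -.228 .1 -8.7
python3 - <<'E'
from h import *
import pickle
a=snapshot('side');b=snapshot('top');pickle.dump(b,open('top4.pkl','wb'));pickle.dump(a,open('side4.pkl','wb'))
cv2.imwrite('pics/a8.png',np.hstack([cv2.resize(a['color'][130:250,180:300,::-1],(400,400),interpolation=cv2.INTER_CUBIC),cv2.resize(b['color'][155:255,170:270,::-1],(400,400),interpolation=cv2.INTER_CUBIC)]))
E
```

```text
t 25.2 pos [ 0.4191 -0.2041  0.1782] heading -8.7 tilt [ 0.002 -0.   ] F [ 1.1 -0.4 -0.2] op 0.801
wz total 0.000
shift after turn [-0.0247 -0.0035  0.0782]
shift now [-0.0247 -0.0036  0.0782]
```

View pics/a8.png

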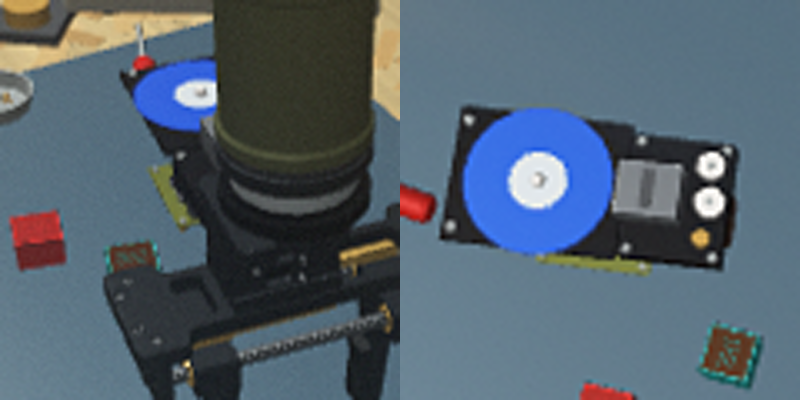

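The drive lies level and in line over the board. In the top crop the hub is at (539,181) and the housing at (650,190); in the side crop the hub is at (201,93). Measuring hub and puck.

```bash
python3 - <<'E'
from seg import *
import pickle
t=pickle.load(open('top4.pkl','rb'));s=pickle.load(open('side4.pkl','rb'))
blue=lambda h,s,v,c:((h>108)&(h<128)&(s>150))|((c.min(-1)>150))
q=blob(t,blue,(204.4,200),21); print('disc ctr',np.round(px2w(t,[q[0]],.0815),4),q[1])
white=lambda h,s,v,c:((c.min(-1)>130))
q=blob(t,white,(204.4,200),9); print('label ctr',q[0],q[1],np.round(px2w(t,[q[0]],.0815),4))
print('hub tip top',np.round(px2w(t,[(204.4,199.9)],.087),4),'side',np.round(px2w(s,[(239.95,157.5)],.087),4))
c=lambda a:[((x-400+.5)/4-.5+170,(y+.5)/4-.5+155) for x,y in a]
w=px2w(t,c([(617,160),(683,166),(677,217),(614,212)]),.1);print('housing',np.round(w.mean(0),4))
bc=np.array([.5886,.216]);b=np.radians(-8.7);R=np.array([[np.cos(b),-np.sin(b)],[np.sin(b),np.cos(b)]])
print('expected hub',bc+R@[0,.0407], 'tcp-based', np.array([.5808,.1676])+R@[0,.0905])
t0=pickle.load(open('top0.pkl','rb'))
E
```

```text
disc ctr [[0.5957 0.2564 0.0815]] 1104
label ctr [203.99408284 199.57988166] 169 [[0.5964 0.2566 0.0815]]
hub tip top [[0.5939 0.2543 0.087 ]] side [[0.5915 0.2512 0.087 ]]
housing [0.5817 0.1669 0.1   ]
expected hub [0.59475632 0.2562317 ] tcp-based [0.5944891 0.2570587]
```

Request:
{"api": "drive_tool", "payload": {
  "commands": [
    {"dx": -0.012, "dy": -0.001, "dz": 0.02, "wx": 0, "wy": 0, "wz": 0, "claw": 0.8},
    {"dx": -0.012, "dy": -0.001, "dz": 0.02, "wx": 0, "wy": 0, "wz": 0, "claw": 0.8},
    {"dx": 0, "dy": 0, "dz": 0.02, "wx": 0, "wy": 0, "wz": 0, "claw": 0.8},
    {"dx": 0, "dy": 0, "dz": 0.03, "wx": 0, "wy": 0, "wz": 0, "claw": 0.8},
    {"dx": 0, "dy": 0, "dz": 0.02, "wx": 0, "wy": 0, "wz": 0, "claw": 0.8},
    {"dx": 0, "dy": 0, "dz": 0, "wx": 0, "wy": 0, "wz": 0, "claw": 0.8},
    {"dx": 0, "dy": 0, "dz": 0, "wx": 0, "wy": 0, "wz": 0, "claw": 0.8}
  ],
  "grip_force": 25
}}

```text
clock: 26.05
tool_pos: [0.4147, -0.2253, 0.0679]
eef_rot: [0.758, 0.652, 0.001, 0.0]
contact_force: [-0.0, -0.2, 1.1]
opening: 0.798
```

```bash
python3 go.py .412 -.228 .015 -8.7
```

```text
t 26.1 pos [ 0.4147 -0.2253  0.0679] heading -8.7 tilt [0.001 0.001] F [-0.  -0.2  1.1] op 0.798
wz total 0.001
shift after turn [-0.0031 -0.0023  0.0529]
shift now [-0.0031 -0.0024  0.0529]
```

Request:
{"api": "drive_tool", "payload": {
  "commands": [
    {"dx": -0.003, "dy": -0.002, "dz": 0.015, "wx": 0, "wy": 0, "wz": 0, "claw": 0.8},
    {"dx": 0, "dy": 0, "dz": 0.015, "wx": 0, "wy": 0, "wz": 0, "claw": 0.8},
    {"dx": 0, "dy": 0, "dz": 0.012, "wx": 0, "wy": 0, "wz": 0, "claw": 0.8},
    {"dx": 0, "dy": 0, "dz": 0.007, "wx": 0, "wy": 0, "wz": 0, "claw": 0.8},
    {"dx": 0, "dy": 0, "dz": 0.004, "wx": 0, "wy": 0, "wz": 0, "claw": 0.8},
    {"dx": 0, "dy": 0, "dz": 0, "wx": 0, "wy": 0, "wz": 0, "claw": 0.8},
    {"dx": 0, "dy": 0, "dz": 0, "wx": 0, "wy": 0, "wz": 0, "claw": 0.8}
  ]
}}

```text
clock: 26.75
tool_pos: [0.4125, -0.2287, 0.017]
eef_rot: [0.759, 0.651, 0.0, -0.0]
contact_force: [-0.4, -0.3, -0.9]
opening: 0.8
```

```bash
python3 go.py .412 -.228 .015 -8.7; python3 -c "
from h import *
print(np.round(r.get_state()['q'],2))"
```

```text
t 26.8 pos [ 0.4125 -0.2287  0.017 ] heading -8.7 tilt [0.001 0.001] F [-0.4 -0.3 -0.9] op 0.800
wz total 0.000
shift after turn [ 0.0006 -0.0006  0.002 ]
shift now [ 0.0006 -0.0006  0.002 ]
[ 0.43  0.94 -0.03  2.16  0.56  0.04 -0.3 ]
```

Request:
{"api": "drive_tool", "payload": {
  "commands": [
    {"dx": 0, "dy": 0, "dz": 0, "wx": 0, "wy": 0, "wz": 0, "claw": 0.5},
    {"dx": 0, "dy": 0, "dz": 0, "wx": 0, "wy": 0, "wz": 0, "claw": 0.3},
    {"dx": 0, "dy": 0, "dz": 0, "wx": 0, "wy": 0, "wz": 0, "claw": 0.25},
    {"dx": 0, "dy": 0, "dz": 0, "wx": 0, "wy": 0, "wz": 0, "claw": 0.25},
    {"dx": 0, "dy": 0, "dz": 0, "wx": 0, "wy": 0, "wz": 0, "claw": 0.25},
    {"dx": 0, "dy": 0, "dz": 0, "wx": 0, "wy": 0, "wz": 0, "claw": 0.25},
    {"dx": 0, "dy": 0, "dz": 0, "wx": 0, "wy": 0, "wz": 0, "claw": 0.25},
    {"dx": 0, "dy": 0, "dz": 0, "wx": 0, "wy": 0, "wz": 0, "claw": 0.25},
    {"dx": 0, "dy": 0, "dz": 0, "wx": 0, "wy": 0, "wz": 0, "claw": 0.25}
  ]
}}

```text
clock: 27.65
tool_pos: [0.412, -0.2286, 0.0164]
eef_rot: [0.759, 0.651, 0.0, -0.001]
contact_force: [-0.6, 0.8, 1.5]
opening: 0.401
```

```bash
python3 go.py .412 -.228 .17 -8.7
```

```text
t 27.6 pos [ 0.412  -0.2286  0.0164] heading -8.7 tilt [-0.001  0.001] F [-0.6  0.8  1.5] op 0.401
wz total -0.000
shift after turn [ 6.000e-04 -1.000e-04 -1.536e-01]
shift now [ 0.0008 -0.0002 -0.1536]
```

Request:
{"api": "drive_tool", "payload": {
  "commands": [
    {"dx": 0, "dy": 0, "dz": -0.02, "wx": 0, "wy": 0, "wz": 0, "claw": 0.25},
    {"dx": 0, "dy": 0, "dz": -0.04, "wx": 0, "wy": 0, "wz": 0, "claw": 0.25},
    {"dx": 0, "dy": 0, "dz": -0.04, "wx": 0, "wy": 0, "wz": 0, "claw": 0.25},
    {"dx": 0, "dy": 0, "dz": -0.04, "wx": 0, "wy": 0, "wz": 0, "claw": 0.25},
    {"dx": 0, "dy": 0, "dz": -0.014, "wx": 0, "wy": 0, "wz": 0, "claw": 0.25},
    {"dx": 0, "dy": 0, "dz": 0, "wx": 0, "wy": 0, "wz": 0, "claw": 0.25},
    {"dx": 0, "dy": 0, "dz": 0, "wx": 0, "wy": 0, "wz": 0, "claw": 0.25}
  ]
}}

```text
clock: 28.35
tool_pos: [0.4117, -0.2289, 0.1699]
eef_rot: [0.759, 0.651, -0.0, -0.001]
contact_force: [-0.4, -0.4, -1.1]
opening: 0.398
```

```bash
python3 go.py .595 .2563 .17 -8.7
python3 - <<'E'
from h import *
import pickle
b=snapshot('side');pickle.dump(b,open('side5.pkl','wb'))
st=r.get_state();p=np.array(st['tool_pos']);c=w2px(b,[p+[0,0,.0076]])[0];print('puck top ctr pred',c)
u,v=int(c[0])-40,int(c[1])-40
cv2.imwrite('pics/a9.png',cv2.resize(b['color'][v:v+80,u:u+80,::-1],(560,560),interpolation=cv2.INTER_CUBIC));print(u,v,(c-[u,v]+.5)*7)
E
```

```text
t 28.4 pos [ 0.4117 -0.2289  0.1699] heading -8.7 tilt [-0.001  0.001] F [-0.4 -0.4 -1.1] op 0.398
wz total -0.000
shift after turn [ 5.073e-01  1.078e-01 -1.000e-04]
shift now [5.074e-01 1.076e-01 3.000e-04]
puck top ctr pred [271.19719731 260.24077922]
231 220 [284.8803812  285.18545455]
```

View pics/a9.png

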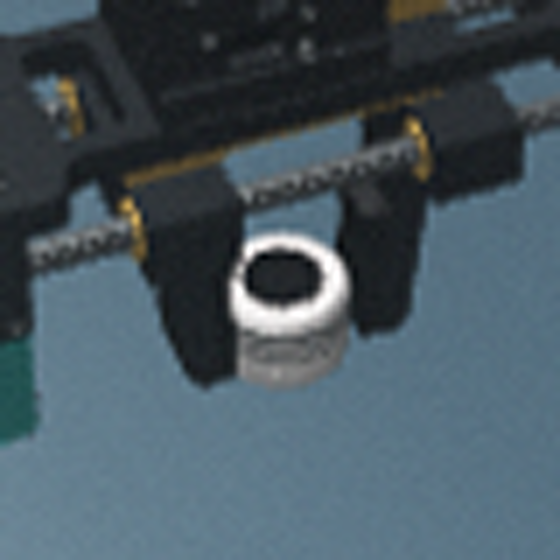

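```bash
python3 - <<'E'
from seg import *
import pickle
s=pickle.load(open('side5.pkl','rb')); b=np.radians(-8.7);R=np.array([[np.cos(b),-np.sin(b)],[np.sin(b),np.cos(b)]])
p=np.array([.4117,-.2289])
for n,c in(('spot',lambda h,s,v,c:c.max(-1)<55),('top',None)):
    if c is None: uv=np.array([290,283])/7+[231,220]-.5
    else:
        q=blob(s,c,(271,259.5),6.5); uv=q[0]; print(q[1])
    for z in(.1775,):
        w=px2w(s,[uv],z)[0]; print(n,uv,np.round(w,4),'(jaw,tool x)',np.round(R.T@(w[:2]-p),4))
# same camera vs TCP bias: hub tip via side (side4) at drive
E
```

```text
60
spot [270.65 259.  ] [ 0.4119 -0.2259  0.1775] (jaw,tool x) [-0.0003  0.003 ]
top [271.92857143 259.92857143] [ 0.4127 -0.2291  0.1775] (jaw,tool x) [ 0.001 -0.   ]
```

Request:
{"api": "drive_tool", "payload": {
  "commands": [
    {"dx": 0.02, "dy": 0.004, "dz": 0, "wx": 0, "wy": 0, "wz": 0, "claw": 0.25},
    {"dx": 0.042, "dy": 0.009, "dz": 0, "wx": 0, "wy": 0, "wz": 0, "claw": 0.25},
    {"dx": 0.042, "dy": 0.009, "dz": 0, "wx": 0, "wy": 0, "wz": 0, "claw": 0.25},
    {"dx": 0.042, "dy": 0.009, "dz": 0, "wx": 0, "wy": 0, "wz": 0, "claw": 0.25},
    {"dx": 0.042, "dy": 0.009, "dz": 0, "wx": 0, "wy": 0, "wz": 0, "claw": 0.25},
    {"dx": 0.042, "dy": 0.009, "dz": 0, "wx": 0, "wy": 0, "wz": 0, "claw": 0.25},
    {"dx": 0.042, "dy": 0.009, "dz": 0, "wx": 0, "wy": 0, "wz": 0, "claw": 0.25},
    {"dx": 0.042, "dy": 0.009, "dz": 0, "wx": 0, "wy": 0, "wz": 0, "claw": 0.25},
    {"dx": 0.042, "dy": 0.009, "dz": 0, "wx": 0, "wy": 0, "wz": 0, "claw": 0.25},
    {"dx": 0.042, "dy": 0.009, "dz": 0, "wx": 0, "wy": 0, "wz": 0, "claw": 0.25},
    {"dx": 0.042, "dy": 0.009, "dz": 0, "wx": 0, "wy": 0, "wz": 0, "claw": 0.25},
    {"dx": 0.042, "dy": 0.009, "dz": 0, "wx": 0, "wy": 0, "wz": 0, "claw": 0.25}
  ]
}}

```text
clock: 29.6
tool_pos: [0.5862, 0.2335, 0.1684]
eef_rot: [0.758, 0.652, -0.002, -0.001]
contact_force: [0.8, 0.9, -1.4]
opening: 0.399
```

Request:
{"api": "drive_tool", "payload": {
  "commands": [
    {"dx": 0.02, "dy": 0.004, "dz": 0, "wx": 0, "wy": 0, "wz": 0, "claw": 0.25},
    {"dx": 0, "dy": 0, "dz": 0, "wx": 0, "wy": 0, "wz": 0, "claw": 0.25},
    {"dx": 0, "dy": 0, "dz": 0, "wx": 0, "wy": 0, "wz": 0, "claw": 0.25}
  ]
}}

```text
clock: 29.9
tool_pos: [0.5927, 0.2501, 0.1687]
eef_rot: [0.759, 0.652, -0.002, -0.0]
contact_force: [-0.0, -0.4, -0.5]
opening: 0.4
```

```bash
python3 go.py .5948 .2555 .113 -8.7
```

```text
t 29.9 pos [0.5927 0.2501 0.1687] heading -8.7 tilt [-0.004 -0.002] F [-0.  -0.4 -0.5] op 0.400
wz total 0.001
shift after turn [0.0056 0.0013 0.0557]
shift now [0.0058 0.0015 0.0557]
```

Request:
{"api": "drive_tool", "payload": {
  "commands": [
    {"dx": 0.003, "dy": 0.001, "dz": 0.01, "wx": -0.003, "wy": 0, "wz": 0, "claw": 0.25},
    {"dx": 0.002, "dy": 0, "dz": 0.015, "wx": 0, "wy": 0, "wz": 0, "claw": 0.25},
    {"dx": 0, "dy": 0, "dz": 0.015, "wx": 0, "wy": 0, "wz": 0, "claw": 0.25},
    {"dx": 0, "dy": 0, "dz": 0.012, "wx": 0, "wy": 0, "wz": 0, "claw": 0.25},
    {"dx": 0, "dy": 0, "dz": 0, "wx": 0, "wy": 0, "wz": 0, "claw": 0.25},
    {"dx": 0, "dy": 0, "dz": 0, "wx": 0, "wy": 0, "wz": 0, "claw": 0.25}
  ]
}}

```text
clock: 30.5
tool_pos: [0.5956, 0.2558, 0.1183]
eef_rot: [0.759, 0.651, 0.001, 0.0]
contact_force: [-0.5, -0.5, -0.1]
opening: 0.401
```

```bash
python3 go.py .5948 .2555 .098 -8.7
python3 - <<'E'
from h import *
import pickle
b=snapshot('side');pickle.dump(b,open('side6.pkl','wb'))
cv2.imwrite('pics/a10.png',cv2.resize(b['color'][110:200,190:290,::-1],(700,630)[:1]+(600,),interpolation=cv2.INTER_CUBIC))
f=lambda P:((w2px(b,P)-[190,110]+.5)*[7,600/90]).round().tolist()
p=np.array(r.get_state()['tool_pos']);print('puck top',f([p+[0,0,.0076]]),'bottom centre',f([p-[0,0,.0164]]),'hub',f([[.595,.2563,.0815]]))
a=np.linspace(0,2*np.pi,5)[:4];print('disc',f(np.c_[.595+.06*np.cos(a),.2563+.06*np.sin(a),a*0+.0815]))
E
```

```text
t 30.5 pos [0.5956 0.2558 0.1183] heading -8.7 tilt [0.002 0.   ] F [-0.5 -0.5 -0.1] op 0.401
wz total -0.000
shift after turn [-0.0004 -0.0007  0.0203]
shift now [-0.0004 -0.0007  0.0203]
puck top [[353.0, 234.0]] bottom centre [[355.0, 282.0]] hub [[356.0, 323.0]]
disc [[478.0, 289.0], [293.0, 264.0], [228.0, 360.0], [423.0, 386.0]]
```

View pics/a10.png

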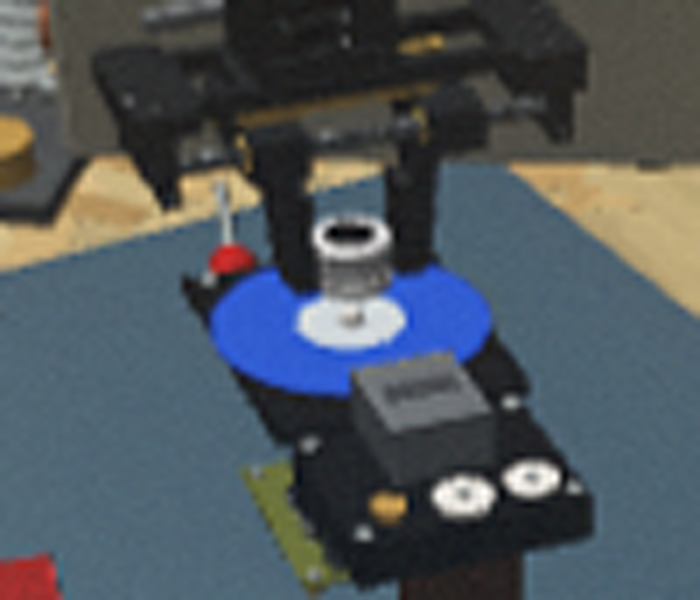

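The crop shows the puck (352,236) held just above the hub, label at (351,321) and cone right under the puck. The hub sits about 1.5 mm to −x of prediction, so I nudge by −1 mm in tool y and lower.

Request:
{"api": "drive_tool", "payload": {
  "commands": [
    {"dx": 0, "dy": -0.001, "dz": 0.004, "wx": 0, "wy": 0, "wz": 0, "claw": 0.25},
    {"dx": 0, "dy": 0, "dz": 0.005, "wx": 0, "wy": 0, "wz": 0, "claw": 0.25},
    {"dx": 0, "dy": 0, "dz": 0.004, "wx": 0, "wy": 0, "wz": 0, "claw": 0.25},
    {"dx": 0, "dy": 0, "dz": 0.003, "wx": 0, "wy": 0, "wz": 0, "claw": 0.25},
    {"dx": 0, "dy": 0, "dz": 0.001, "wx": 0, "wy": 0, "wz": 0, "claw": 0.25},
    {"dx": 0, "dy": 0, "dz": 0, "wx": 0, "wy": 0, "wz": 0, "claw": 0.25},
    {"dx": 0, "dy": 0, "dz": 0, "wx": 0, "wy": 0, "wz": 0, "claw": 0.25}
  ]
}}

```text
clock: 31.25
tool_pos: [0.5949, 0.2563, 0.1019]
eef_rot: [0.759, 0.651, 0.001, 0.001]
contact_force: [0.4, -0.2, -0.1]
opening: 0.396
```

```bash
python3 go.py .5945 .2562 .098 -8.7
```

```text
t 31.2 pos [0.5949 0.2563 0.1019] heading -8.7 tilt [0.003 0.001] F [ 0.4 -0.2 -0.1] op 0.396
wz total -0.000
shift after turn [-0.0002 -0.0003  0.0039]
shift now [-0.0002 -0.0003  0.0039]
```

Request:
{"api": "drive_tool", "payload": {
  "commands": [
    {"dx": 0, "dy": 0, "dz": 0.001, "wx": 0, "wy": 0, "wz": 0, "claw": 0.25},
    {"dx": 0, "dy": 0, "dz": 0.001, "wx": 0, "wy": 0, "wz": 0, "claw": 0.25},
    {"dx": 0, "dy": 0, "dz": 0.001, "wx": 0, "wy": 0, "wz": 0, "claw": 0.25},
    {"dx": 0, "dy": 0, "dz": 0.0005, "wx": 0, "wy": 0, "wz": 0, "claw": 0.25},
    {"dx": 0, "dy": 0, "dz": 0, "wx": 0, "wy": 0, "wz": 0, "claw": 0.25}
  ]
}}

```text
clock: 31.75
tool_pos: [0.5947, 0.2562, 0.0982]
eef_rot: [0.759, 0.651, 0.001, 0.001]
contact_force: [-0.3, 0.1, -0.7]
opening: 0.401
```

```bash
python3 go.py .5945 .2562 .098 -8.7
```

```text
t 31.8 pos [0.5947 0.2562 0.0982] heading -8.7 tilt [0.002 0.001] F [-0.3  0.1 -0.7] op 0.401
wz total -0.000
shift after turn [-0.     -0.0002  0.0002]
shift now [-0.     -0.0002  0.0002]
```

Within a fraction of a mm of seating, no contact with the cone. One last touch, release, rise.

Request:
{"api": "drive_tool", "payload": {
  "commands": [
    {"dx": 0, "dy": 0, "dz": 0.0005, "wx": 0, "wy": 0, "wz": 0, "claw": 0.25},
    {"dx": 0, "dy": 0, "dz": 0, "wx": 0, "wy": 0, "wz": 0, "claw": 0.4},
    {"dx": 0, "dy": 0, "dz": 0, "wx": 0, "wy": 0, "wz": 0, "claw": 0.45},
    {"dx": 0, "dy": 0, "dz": 0, "wx": 0, "wy": 0, "wz": 0, "claw": 0.55},
    {"dx": 0, "dy": 0, "dz": 0, "wx": 0, "wy": 0, "wz": 0, "claw": 0.65},
    {"dx": 0, "dy": 0, "dz": 0, "wx": 0, "wy": 0, "wz": 0, "claw": 0.65},
    {"dx": 0, "dy": 0, "dz": 0, "wx": 0, "wy": 0, "wz": 0, "claw": 0.65},
    {"dx": 0, "dy": 0, "dz": -0.01, "wx": 0, "wy": 0, "wz": 0, "claw": 0.65},
    {"dx": 0, "dy": 0, "dz": -0.03, "wx": 0, "wy": 0, "wz": 0, "claw": 0.65},
    {"dx": 0, "dy": 0, "dz": -0.04, "wx": 0, "wy": 0, "wz": 0, "claw": 0.65},
    {"dx": 0, "dy": 0, "dz": -0.04, "wx": 0, "wy": 0, "wz": 0, "claw": 0.65}
  ],
  "grip_force": 10
}}

```text
clock: 32.85
tool_pos: [0.5942, 0.2561, 0.2196]
eef_rot: [0.759, 0.651, 0.001, 0.0]
contact_force: [1.2, -0.1, 1.3]
opening: 0.649
```

Request:
{"api": "drive_tool", "payload": {
  "commands": [
    {"dx": -0.04, "dy": -0.01, "dz": -0.02, "wx": 0, "wy": 0, "wz": 0, "claw": 0.65},
    {"dx": -0.04, "dy": -0.01, "dz": 0, "wx": 0, "wy": 0, "wz": 0, "claw": 0.65},
    {"dx": -0.04, "dy": -0.01, "dz": 0, "wx": 0, "wy": 0, "wz": 0, "claw": 0.65},
    {"dx": -0.04, "dy": -0.01, "dz": 0, "wx": 0, "wy": 0, "wz": 0, "claw": 0.65},
    {"dx": -0.04, "dy": -0.01, "dz": 0, "wx": 0, "wy": 0, "wz": 0, "claw": 0.65},
    {"dx": -0.04, "dy": -0.01, "dz": 0, "wx": 0, "wy": 0, "wz": 0, "claw": 0.65},
    {"dx": -0.04, "dy": -0.01, "dz": 0, "wx": 0, "wy": 0, "wz": 0, "claw": 0.65},
    {"dx": -0.04, "dy": -0.01, "dz": 0, "wx": 0, "wy": 0, "wz": 0, "claw": 0.65},
    {"dx": -0.04, "dy": -0.01, "dz": 0, "wx": 0, "wy": 0, "wz": 0, "claw": 0.65},
    {"dx": -0.04, "dy": -0.01, "dz": 0, "wx": 0, "wy": 0, "wz": 0, "claw": 0.65},
    {"dx": 0, "dy": 0, "dz": 0, "wx": 0, "wy": 0, "wz": 0, "claw": 0.65},
    {"dx": 0, "dy": 0, "dz": 0, "wx": 0, "wy": 0, "wz": 0, "claw": 0.65}
  ]
}}

```text
clock: 34.05
tool_pos: [0.435, -0.1249, 0.2378]
eef_rot: [0.76, 0.65, 0.001, 0.001]
contact_force: [-0.2, 0.1, -0.1]
opening: 0.646
```

```bash
python3 go.py .5945 .2562 .098 -8.7
python3 - <<'E'
from h import *
import pickle
a=snapshot('side');b=snapshot('top');pickle.dump((a,b),open('fin.pkl','wb'))
cv2.imwrite('pics/a11.png',np.hstack([cv2.resize(a['color'][110:210,180:280,::-1],(400,400),interpolation=cv2.INTER_CUBIC),cv2.resize(b['color'][155:255,170:270,::-1],(400,400),interpolation=cv2.INTER_CUBIC)]))
E
```

```text
t 34.0 pos [ 0.435  -0.1249  0.2378] heading -8.9 tilt [0.004 0.   ] F [-0.2  0.1 -0.1] op 0.646
wz total -0.003
shift after turn [0.4009 0.1    0.1398]
shift now [0.401  0.0984 0.1405]
```

View pics/a11.png

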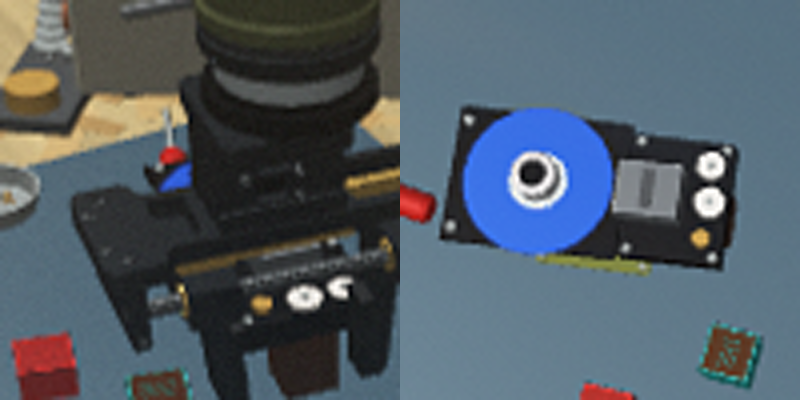

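The top crop shows the puck on the hub (spot (533,172), label (538,180)) and the drive unmoved. The side view is blocked by the hand, so I check numerically.

```bash
python3 - <<'E'
from seg import *
import pickle
a,b=pickle.load(open('fin.pkl','rb'))
u=lambda x,y:((x-400+.5)/4-.5+170,(y+.5)/4-.5+155)
q=blob(b,lambda h,s,v,c:c.max(-1)<75,u(533,172),4); print('spot',q[0],q[1],np.round(px2w(b,[q[0]],.1055),4),'man',np.round(px2w(b,[u(533,172)],.1055),4))
blue=lambda h,s,v,c:((h>108)&(h<128)&(s>150))|((c.min(-1)>120))|(c.max(-1)<75)
q=blob(b,blue,(204.4,200),18.5); 
m=lambda h,s,v,c:((h>108)&(h<128)&(s>150))
q=blob(b,m,(204.4,200),22); (cx,cy),_,_=q[2]; print('disc rect ctr',np.round(px2w(b,[(cx,cy)],.0815),4))
print('pred spot px for hub(.595,.2563):',w2px(b,[[.595,.2563,.1055]]))
E
```

```text
spot [202.59259259 197.92592593] 27 [[0.5958 0.2563 0.1055]] man [[0.5968 0.2555 0.1055]]
disc rect ctr [[0.5955 0.2564 0.0815]]
pred spot px for hub(.595,.2563): [[202.60542885 198.18871104]]
```

Request:
{"api": "drive_tool", "payload": {
  "commands": [
    {"dx": -0.04, "dy": 0.01, "dz": -0.02, "wx": 0, "wy": 0, "wz": 0, "claw": 0.65},
    {"dx": -0.04, "dy": 0.01, "dz": 0, "wx": 0, "wy": 0, "wz": 0, "claw": 0.65},
    {"dx": -0.04, "dy": 0.01, "dz": 0, "wx": 0, "wy": 0, "wz": 0, "claw": 0.65},
    {"dx": -0.04, "dy": 0.01, "dz": 0, "wx": 0, "wy": 0, "wz": 0, "claw": 0.65},
    {"dx": -0.04, "dy": 0.01, "dz": 0, "wx": 0, "wy": 0, "wz": 0, "claw": 0.65},
    {"dx": 0, "dy": 0, "dz": 0, "wx": 0, "wy": 0, "wz": 0, "claw": 0.65},
    {"dx": 0, "dy": 0, "dz": 0, "wx": 0, "wy": 0, "wz": 0, "claw": 0.65},
    {"dx": 0, "dy": 0, "dz": 0, "wx": 0, "wy": 0, "wz": 0, "claw": 0.65}
  ]
}}

```text
clock: 34.95
tool_pos: [0.4551, -0.3268, 0.2572]
eef_rot: [0.757, 0.653, 0.002, 0.0]
contact_force: [0.1, -0.4, -0.2]
opening: 0.648
```

```bash
python3 - <<'E'
from h import *
a=snapshot('side')
cv2.imwrite('pics/a12.png',cv2.resize(a['color'][120:220,180:300,::-1],(720,600),interpolation=cv2.INTER_CUBIC))
E
```

View pics/a12.png

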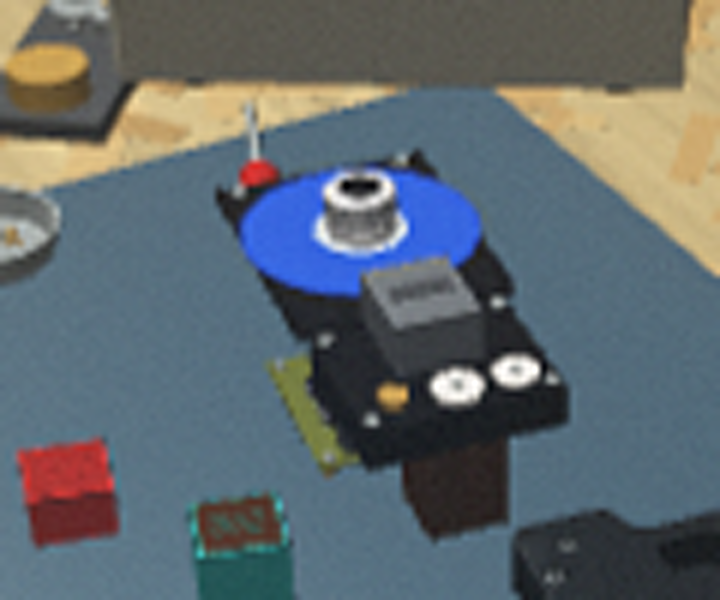

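The puck sits flat and concentric on the hub (puck (360,208), label (360,225)), and the drive is level on the walnut (455,490). Handing in.

```bash
python3 -c "
from plant import r
print(r.finish_job())"
```

```text
the job is handed in; nothing more can be done
None
```

The job is done and was handed in at about 35 s of the 112 s limit. The hand-in reports no verdict.

**What I did:** I stood the pine block at the white-socket edge and the walnut at the opposite edge. I then laid the drive across both by its motor housing, disc end on the pine, and seated the puck on the hub. My own moves never brought the gripper near the board or the four items to be left alone.

**Last checks:**

| Item | Estimate | Allowed |
|---|---|---|
| Pine, from board middle | +88 to +89 mm along, 3 mm or less off centre line | 73–103 mm, 15 mm |
| Walnut, from board middle | −90 to −93 mm along, under 1 mm off centre line | 73–103 mm, 15 mm |
| Drive motor housing and hub | within about 2 mm of target (top camera) | 12 mm along, 15 mm across |
| Puck to hub axis | under 1 mm by spot segmentation, under 2 mm by hand-picked pixel | 5 mm |

The final side view shows the drive level and the puck flat. I judged the drive's levelness and the puck's seating only by eye and by tool height.

**Disagreements and weak points:**
- The side camera put the hub about 4–5 mm from the top camera's position. I relied on the top camera and the arm's own position, which agreed to 1–2 mm.
- The arm reached a joint limit close in to the base. It therefore gripped the walnut about 5 mm off the planned point and the puck about 2 mm higher than planned. Neither showed any lasting effect.
- I did not measure the off-cut, multimeter, spool and dish again at the end.

I viewed 14 pictures, the full budget.

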